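# Make up an order from the keyhole display

## Robot

A 6-joint arm with a two-finger parallel gripper is mounted at the origin on the work surface. World frame = base frame: x ahead of the robot, y to its left, z up, the work surface at z = 0. Lengths are in mm, angles in rad, forces in N, time in s.
With the tool pointing down it reaches from about 350 to 775 mm from the base axis. Payload 7.3 kg.
Tool frame: the origin (TCP) lies midway between the tips of the shut fingers; the grasp point (between the pads) lies 19 mm behind it (grip_depth is the distance from the TCP to the grasp point, in mm); z points along the fingers, y is the direction in which the jaws open and shut (so a half turn about z gives the same grasp; the last joint's range is limited). The gripper opens to 92 mm and grips with 3 to 60 N. Pads are 19 mm wide; open, the fingers measure 130 mm over their backs; the gripper's body (75 mm by 190 mm) begins 47 mm behind the grasp point.
Start: joints at [1, 0.342, 1.524, -0, 1.275, -0.146], TCP at [216.361, 478.365, 226.741] pointing down, gripper open.
Joint ranges: [-2.53, 2.53], [-0.77, 2.02], [0.04, 2.7], [-1, 4.14], [0.28, 2.66], [-3.11, 3.11]. Speed limits (rad/s): [2.57, 2.57, 3.14, 3.14, 3.14, 3.14].

## Interface

Orientations are given as [roll, pitch, yaw] about the fixed x, y, z axes, in that order (R = Rz(yaw) Ry(pitch) Rx(roll)).
In Python, from plant import get_obs, capture, close_job, spot_in, silhouettes, mark_of, grip_depth gives the robot as it stands.
- The arm moves only by the tool servo_tool, never from a script. Its arguments are lists of equal length, an entry for each row: "slide": the shift along the tool's x, y, z normalised to -1 to 1, where 1 is 20 cm, a list of three; "rot": the turn, a rotation vector about the tool's x, y, z normalised to -1 to 1, where 1 is pi rad, a list of three; "claw": the finger opening in mm, from 0 to 91.8. A call has 1 to 5 rows; each row is the pose to reach, as a shift and turn from the pose commanded when the call began, along the tool's axes at that moment, turning the shorter way round; what a row does not reach only later rows make up. A row lasts 1/8 s, in which the tool goes at most 62.5 mm and 10.7 degrees, less where a joint would pass 70% of its speed; a pose out of reach is approached as far as the arm can. A call with a number of a shift or a turn outside -1 to 1 is refused whole. A call with a gripper value outside its range is refused whole. The fingers move at their own pace and stop on an object; the grip force is fixed at half the most. Time passes only in rows, so rows that repeat a pose let the fingers close. It gives the time, the measured TCP pose, the force and the opening at its end, in the units of the state.
- get_obs(): the state, without advancing time (a new reading comes with each control period).
- capture(name): name is "side" or "top"; returns a dict with "frame" (384x512x3 uint8, red, green, blue), "depth" (384x512 float32, mm along the optical axis (not along the pixel's ray), 0 where there is no reading), "vertical_fov" (degrees; the focal length in pixels is half the picture's height over the tangent of half this angle, whatever the lens; pixels are square), "cx", "cy" (the principal point, pixels), "D" ([k1, k2, p1, p2, k3] as OpenCV has them; the pictures are not rectified), "position" and "rotation" of the camera in the world. Camera axes: x right, y down, z forward; pixel columns grow to the right and rows downward; lengths in mm; the calibration is good to about 2 mm. A picture is of the moment at which its call begins.
- close_job(): hands the job in, once; it reports no verdict.
Trained networks look in the newest picture that a camera, given by its name, has taken for a name from the list of things; names that differ only in an ending like _2 or _b are one class to them, and where a whole thing is asked for, a point or a joint stands for the part that bears it (a point fixed in the world has none). Each returns a list of dicts, best first, with "confidence" (0 to 1); they miss things now and then, are a little off and sometimes report something else, mostly with a low value. They report only what shows in the picture. A call takes as long as a camera call.
- spot_in(query, camera): "box" ([left, top, right, bottom] in pixels, round what is visible of it).
- silhouettes(query, camera): "pixels" (384x512 bool, what is visible of it) and "box" ([left, top, right, bottom] in pixels, round what is visible of it).
- mark_of(query, camera): "xy" ([column, row] in pixels: a listed point, or the origin of a listed thing).
The state is a dict: "time": time; "joint_positions": joint angles; "dq": joint speeds; "tau": joint torques, N m; "tool_pos": TCP position; "tcp_rot": TCP orientation; "contact_force": force on the tool from outside, world axes, zero at the start; "moment": the same for the moment, N m; "grip_width": finger opening in mm.
Only numpy, scipy, OpenCV 4.12 (cv2) and the standard library are available. Lean on these libraries where they do the work, as an engineer would, in place of code of your own. Each camera call takes 0.05 s, during which the arm holds its last target. There are 200 camera calls.

## Task

Make up the order: take every drill-bit case down from the sloping display by sliding it up its studs and lifting it off, and lay them all flat on their back plates inside the order tray. Then pick up the scanner, hold it steady for two seconds about 10 cm from the barcode label, pointing squarely at its middle, and lay it back level on its mat. Leave the mug, the tape measure and the catalogue alone.

Things in the scene. Friction and masses are not known exactly. Their poses are not given: they have to be found in the camera images.
- panel: green display panel, fixed; face 140 x 430 mm, leaning 35 degrees back from level (rises away from the robot). Origin on the counter, 85 mm below the face's middle; x level, away from the robot; y along the row of four hanging places, 108 mm apart, each two steel studs 62 mm apart across the row: shank 6 mm thick, head 12 mm wide, its top 10.5 mm off the face
- case_red_mid (a point): red drill-bit case (may be absent), 0.11-0.22 kg: case 56 x 26 mm (x, y), on a black plate 70 x 92 x 4 mm; its top is 46 mm, this point 25 mm above the plate's underside, central. z out of the plate; x up the slope as hung. Keyholes 31 mm to each side: slide 18 mm (+-2) along +x, flat on the panel, so the stud heads meet the wide ends (18 x 20 mm), then lift along z; free after 11 mm
- case_yellow_mid (a point): yellow drill-bit case (may be absent), 0.11-0.22 kg: case 56 x 26 mm (x, y), on a black plate 70 x 92 x 4 mm; its top is 46 mm, this point 25 mm above the plate's underside, central. z out of the plate; x up the slope as hung. Keyholes 31 mm to each side: slide 18 mm (+-2) along +x, flat on the panel, so the stud heads meet the wide ends (18 x 20 mm), then lift along z; free after 11 mm
- case_blue_mid (a point): blue drill-bit case (may be absent), 0.11-0.22 kg: case 56 x 26 mm (x, y), on a black plate 70 x 92 x 4 mm; its top is 46 mm, this point 25 mm above the plate's underside, central. z out of the plate; x up the slope as hung. Keyholes 31 mm to each side: slide 18 mm (+-2) along +x, flat on the panel, so the stud heads meet the wide ends (18 x 20 mm), then lift along z; free after 11 mm
- case_orange_mid (a point): orange drill-bit case (may be absent), 0.11-0.22 kg: case 56 x 26 mm (x, y), on a black plate 70 x 92 x 4 mm; its top is 46 mm, this point 25 mm above the plate's underside, central. z out of the plate; x up the slope as hung. Keyholes 31 mm to each side: slide 18 mm (+-2) along +x, flat on the panel, so the stud heads meet the wide ends (18 x 20 mm), then lift along z; free after 11 mm
- tray: grey open order tray, loose (0.95 kg), 180 mm along its x by 220 mm along its y, 36 mm high, walls and floor 5 mm; origin at the centre of its underside, z up. Four plates fit flat in it two by two
- scanner_mid (a point): hand scanner lying on its mat, 184 x 64 x 68 mm, 0.14-0.24 kg: blue handle 136 mm along x, 32 mm wide (y), 36 mm high, yellow head at its +x end bent down 35 degrees. Grey cross feet, 64 mm wide, 6 mm high, under the head end and the tail; between them the handle is free from 43 mm behind to 35 mm ahead of this point, which is mid-handle, 18 mm above the underside. x towards the head, z up
- scan_window (a point): middle of the red window at the scanner's head, 114 mm ahead of scanner_mid along the scanner's x and 5 mm above it; this point's x axis is the aiming direction, 35 degrees below the handle's line
- mat: black rubber scanner mat fixed on the counter, 150 mm along x by 200 mm along y, 4 mm thick; origin at the centre of its underside, z up
- label (a point): middle of the barcode label (82 x 62 mm) on a fixed grey stand, 75 mm above the counter, facing the robot's side and 35 degrees upward; this point's x axis points squarely into the label (the way the scanner should look, 35 degrees below level). The scanner reads with its window about 10 cm from the label (6 to 15 cm), looking squarely at its middle
- mug: blue mug, 80 mm wide, 95 mm high; bystander, origin at its underside
- tape: yellow tape measure, 68 x 62 x 36 mm; bystander, origin at its underside
- catalogue: thick catalogue, 215 x 285 x 37 mm; bystander, origin at its underside

How it is judged (in metres and radians):
On the way, in this order (a step that is already met when the one before it is completed fails the run):
1. every case that was on the display lies flat in the tray, let go (x of case_red_mid in the frame of tray between -0.08 and 0.08 m and y of case_red_mid in the frame of tray between -0.1 and 0.1 m and z of each of case_red_mid, case_yellow_mid, case_blue_mid, case_orange_mid in the frame of tray below 0.04 m and angle between each of case_red_mid, case_yellow_mid, case_blue_mid, case_orange_mid's own z axis and vertical below 0.2 rad and linear speed of each of case_red, case_yellow, case_blue, case_orange below 0.03 m/s and contact force between each of case_red, case_yellow, case_blue, case_orange and the fingers below 0.1 N and x of case_yellow_mid in the frame of tray between -0.08 and 0.08 m and y of case_yellow_mid in the frame of tray between -0.1 and 0.1 m and x of case_blue_mid in the frame of tray between -0.08 and 0.08 m and y of case_blue_mid in the frame of tray between -0.1 and 0.1 m and x of case_orange_mid in the frame of tray between -0.08 and 0.08 m and y of case_orange_mid in the frame of tray between -0.1 and 0.1 m), for 0.3 s.
2. the scanner looks squarely at the label's middle from 6 to 15 cm, steady for 1.5 s (x of label in the frame of scan_window between 0.06 and 0.15 m and y of label in the frame of scan_window between -0.015 and 0.015 m and z of label in the frame of scan_window between -0.015 and 0.015 m and angle between the x axis of scan_window and the x axis of label, either way round below 0.25 rad and linear speed of scanner below 0.03 m/s and angular speed of scanner below 0.2 rad/s), for 1.5 s.
At the end, for the whole second after the job is handed in: every case present lies inside the tray, flat on its plate (within 0.2 rad), at rest; the scanner lies level (within 0.15 rad) and still on its mat, the middle of its handle within 55 mm (mat x) and 80 mm (mat y) of the mat's centre (all of step 1 and x of scanner_mid in the frame of mat between -0.055 and 0.055 m and y of scanner_mid in the frame of mat between -0.08 and 0.08 m and z of scanner_mid in the frame of mat below 0.03 m and angle between scanner_mid's own z axis and vertical below 0.15 rad and linear speed of scanner below 0.03 m/s); the robot touches nothing.
It fails at once if mug pushed more than 3 cm or tipped (distance of mug from where it was at the start of the episode above 0.03 m or angle between mug's own z axis and vertical above 0.4 rad).
It fails at once if tape pushed more than 3 cm or tipped (distance of tape from where it was at the start of the episode above 0.03 m or angle between tape's own z axis and vertical above 0.4 rad).
It fails at once if catalogue pushed more than 3 cm or tipped (distance of catalogue from where it was at the start of the episode above 0.03 m or angle between catalogue's own z axis and vertical above 0.4 rad).
Of case_red, case_yellow, case_blue, case_orange only 3 to 4 are there at a start; the rules pass over those that are not, and their reading is None.
At some moment in a run one of tray, scanner may be knocked a few centimetres aside while the robot is not near it.
Once in a run the grip may slacken for a moment while it holds something.
It also fails if it takes over 210 s, if anything falls off the work surface, if the arm or the gripper's body presses on something with over 40 N, if the wrist force passes 120 N, or if a joint passes its speed limit or range.

## Working session

There is one attempt and no reset: what is moved stays moved. The work goes in short steps, Python scripts to look and compute and a tool call to move; the robot and the scene stay as the last step left them, time stands still between calls to the robot, and variables do not carry over. Pictures are saved under pics/ and viewed, about 12 in all and at most 16, crops included, and the job is handed in when it is done.

Besides the shell and the picture viewer there is one more tool, called after "Request:" in YAML: its name, and indented under it one key for each argument. servo_tool: Moves the arm, as the interface text tells. Scaled input: -1 to 1 covers 20 cm each way for a shift and pi rad each way for a turn. Its arguments: {"type":"object","properties":{"slide":{"type":"array","items":{"type":"array","items":{"type":"number"}}},"rot":{"type":"array","items":{"type":"array","items":{"type":"number"}}},"claw":{"type":"array","items":{"type":"number"}}},"required":["slide","rot","claw"]}

```bash
ls; mkdir -p pics; cat > h.py <<'E'
import numpy as np, cv2
from scipy.spatial.transform import Rotation as R
from plant import get_obs, capture, close_job, spot_in, silhouettes, mark_of, grip_depth
def K(c):
    f=192/np.tan(np.radians(c["vertical_fov"])/2)
    return np.array([[f,0,c["cx"]],[0,f,c["cy"]],[0,0,1]])
def Rc(c):
    r=np.array(c["rotation"],float)
    return r if r.shape==(3,3) else R.from_euler("xyz",r).as_matrix()
def ray(c,uv):
    uv=np.array(uv,float).reshape(-1,1,2)
    n=cv2.undistortPoints(uv,K(c),np.array(c["D"],float)).reshape(-1,2)
    return np.c_[n,np.ones(len(n))]
def atdepth(c,uv,d):
    return (ray(c,uv)*np.reshape(d,(-1,1)))@Rc(c).T+np.array(c["position"])
def cloud(c):
    v,u=np.mgrid[:384,:512]
    P=atdepth(c,np.c_[u.ravel(),v.ravel()],c["depth"].ravel()).reshape(384,512,3)
    P[c["depth"]<=0]=np.nan
    return P
def atz(c,uv,z):
    r=ray(c,uv)@Rc(c).T; p=np.array(c["position"])
    return p+r*((z-p[2])/r[:,2:3])
def proj(c,P):
    P=(np.array(P,float).reshape(-1,3)-np.array(c["position"]))@Rc(c)
    return cv2.projectPoints(P,np.zeros(3),np.zeros(3),K(c),np.array(c["D"],float))[0].reshape(-1,2)
def pose():
    o=get_obs(); return np.array(o["tool_pos"]),R.from_euler("xyz",o["tcp_rot"])
def Rt(z,y):
    z=np.array(z,float);z/=np.linalg.norm(z);y=np.array(y,float);y-=z*(y@z);y/=np.linalg.norm(y)
    return R.from_matrix(np.c_[np.cross(y,z),y,z])
def rel(p0,r0,p,r):
    "slide, rot units from commanded pose p0,r0 to p,r"
    s=r0.inv().apply(np.array(p)-p0)/200; w=(r0.inv()*r).as_rotvec()/np.pi
    print("slide",np.round(s,4).tolist(),"rot",np.round(w,4).tolist())
E
cat > a.py <<'E'
from h import *
print(get_obs(), grip_depth)
for n in ("side","top"):
    c=capture(n); np.savez(f"{n}0.npz",**{k:np.array(v) for k,v in c.items()})
    cv2.imwrite(f"pics/{n}0.png",c["frame"][:,:,::-1])
    print(n,c["position"],np.round(Rc(c),3).tolist(),c["vertical_fov"],c["D"])
    P=cloud(c)
    for q in "panel case_red_mid case_yellow_mid case_blue_mid case_orange_mid tray scanner_mid scan_window mat label mug tape catalogue".split():
        m=mark_of(q,n)[:2]; s=silhouettes(q,n)[:1]
        print(q,[(np.round(a["xy"]).tolist(),round(a["confidence"],2),np.round(P[min(383,max(0,int(a["xy"][1]))),min(511,max(0,int(a["xy"][0])))]).tolist()) for a in m],[(np.round(a["box"]).tolist(),round(a["confidence"],2),np.round(np.nanmedian(P[a["pixels"]],0)).tolist()) for a in s])
        for a in s: np.save(f"sil_{n}_{q}.npy",a["pixels"])
E
python3 a.py
```

```text
pics
{'time': 0.0, 'joint_positions': array([ 9.99988598e-01,  3.42725937e-01,  1.52502378e+00,  1.67021602e-05,
        1.27537245e+00, -1.45974665e-01]), 'dq': array([ 0.00120443, -0.00078064,  0.00162273,  0.0006054 , -0.00109729,
       -0.00167451]), 'tau': array([-1.24036437e-04, -4.31223679e+01, -2.44216937e+01,  7.16327643e-02,
        5.57912013e-02, -8.66563755e-05]), 'tool_pos': array([216.13208356, 478.00655141, 226.04092506]), 'tcp_rot': array([-3.14008173e+00, -2.38279246e-04,  2.71675453e+00]), 'contact_force': array([0.21081679, 0.5461074 , 0.25327051]), 'moment': array([ 0.01047406, -0.00642835, -0.01093186]), 'grip_width': 91.75849818559095} 18.8
side [ 398.53020017 -696.98731256  965.50315257] [[0.97, -0.183, 0.158], [-0.242, -0.744, 0.623], [0.004, -0.643, -0.766]] 50.07699453995657 [-0.03912056  0.          0.          0.          0.        ]
panel [([262.0, 205.0], 0.91, [573.0, -24.0, 74.0])] [([231.0, 124.0, 306.0, 267.0], 0.69, [598.0, -40.0, 63.0])]
case_red_mid [([264.0, 193.0], 0.84, [578.0, -22.0, 126.0])] [([254.0, 178.0, 283.0, 215.0], 0.58, [587.0, -24
[... 2599 characters left out ...]
 177.0, 254.0], 0.91, [436.0, 329.0, 40.0])]
mat [([142.0, 230.0], 0.62, [438.0, 324.0, 43.0])] [([106.0, 199.0, 179.0, 260.0], 0.63, [439.0, 323.0, 4.0])]
label [([125.0, 169.0], 0.87, [607.0, 366.0, 77.0])] [([104.0, 150.0, 141.0, 178.0], 0.62, [617.0, 369.0, 60.0])]
mug [([376.0, 146.0], 0.81, [694.0, -346.0, 0.0]), ([378.0, 215.0], 0.34, [492.0, -351.0, 2.0])] [([356.0, 124.0, 395.0, 159.0], 0.55, [696.0, -342.0, 41.0])]
tape [([246.0, 255.0], 0.95, [376.0, 28.0, 34.0]), ([376.0, 215.0], 0.28, [489.0, -344.0, 4.0])] [([235.0, 239.0, 261.0, 272.0], 0.57, [374.0, 25.0, 35.0])]
catalogue [([246.0, 103.0], 0.89, [804.0, 34.0, 38.0])] [([194.0, 62.0, 303.0, 146.0], 0.66, [804.0, 30.0, 37.0])]
```

```bash
python3 - <<'E'
import cv2
t=cv2.imread("pics/top0.png");s=cv2.imread("pics/side0.png")
cv2.imwrite("pics/v1.png",cv2.resize(t[40:290,90:430],None,fx=2.3,fy=2.3,interpolation=2))
cv2.imwrite("pics/v2.png",cv2.resize(s[80:384,160:400],None,fx=1.97,fy=1.97,interpolation=2))
E
cat > b.py <<'E'
from h import *
from types import SimpleNamespace
def load(n): 
    z=np.load(f"{n}0.npz"); return {k:z[k] for k in z.files}
C={n:load(n) for n in("side","top")}; P={n:cloud(C[n]) for n in C}
hsv={n:cv2.cvtColor(C[n]["frame"],cv2.COLOR_RGB2HSV) for n in C}
# panel plane from green pixels
G=[]
for n in C:
    h=hsv[n]; m=(h[...,0]>40)&(h[...,0]<85)&(h[...,1]>80)
    p=P[n][m]; p=p[np.isfinite(p).all(1)]; p=p[(abs(p[:,0]-600)<110)&(p[:,2]>30)]
    # robust plane
    q=p
    for _ in range(6):
        c=q.mean(0); nn=np.linalg.svd(q-c,full_matrices=False)[2][2]; d=abs((p-c)@nn); q=p[d<5]
    nn*=np.sign(nn[2]); print(n,len(p),len(q),"normal",nn.round(3),"tilt",np.degrees(np.arccos(nn[2])),"az",np.degrees(np.arctan2(nn[1],nn[0])),"centroid",c.round(1), "rng",q.min(0).round(),q.max(0).round())
# cases: top surface points in panel frame
for q in "red yellow blue orange".split():
    for n in C:
        s=np.load(f"sil_{n}_case_{q}_mid.npy"); h=hsv[n]
        m=s&(h[...,1]>90)&(h[...,2]>70); p=P[n][m]; p=p[np.isfinite(p).all(1)]
        print(q,n,len(p),np.median(p,0).round(1),p.min(0).round(),p.max(0).round())
E
python3 b.py
```

```text
side 3504 2710 normal [-0.569  0.018  0.822] tilt 34.69130577092505 az 178.18832342832656 centroid [616.   46.2  96.1] rng [ 536. -176.   42.] [684. 862. 127.]
top 5282 3953 normal [-0.575  0.018  0.818] tilt 35.12200166294427 az 178.2376614062962 centroid [617.6  90.7  95.7] rng [ 540. -170.   41.] [680. 730. 131.]
red side 279 [587.1 -23.7 110.1] [548. -28.  58.] [620.  32. 139.]
red top 226 [592.6  -4.9 115.8] [552. -57.  56.] [628.  38. 142.]
yellow side 313 [ 584.5 -131.5  110. ] [ 546. -153.   75.] [616. -79. 139.]
yellow top 201 [ 593.5 -116.9  120.6] [ 551. -153.   75.] [626. -77. 141.]
blue side 246 [592.5 192.8 107.9] [555. 159.   2.] [638. 361. 139.]
blue top 165 [602.6 205.2 119.3] [560. 169.  61.] [625. 254. 142.]
orange side 273 [590.3  84.6 108.3] [553.  49.  74.] [622. 149. 138.]
orange top 222 [598.3 100.8 117.3] [556.  59.  58.] [635. 137. 142.]
```

View pics/v1.png

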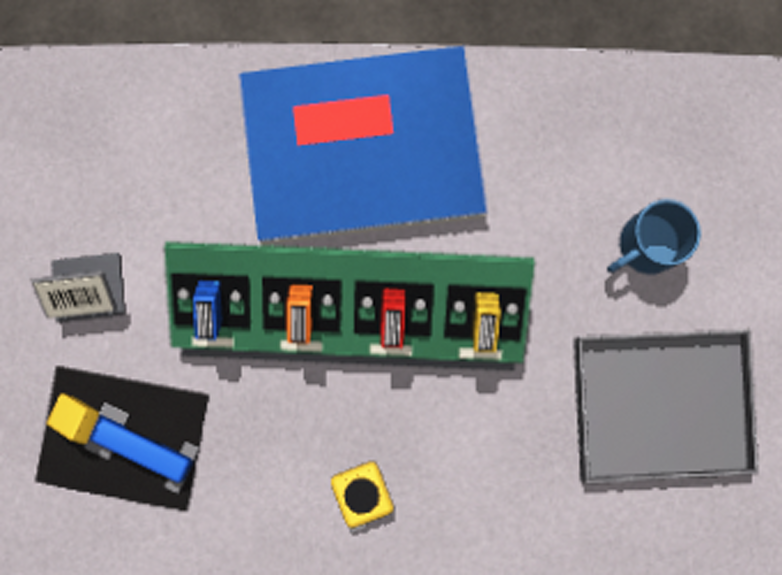

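View pics/v2.png

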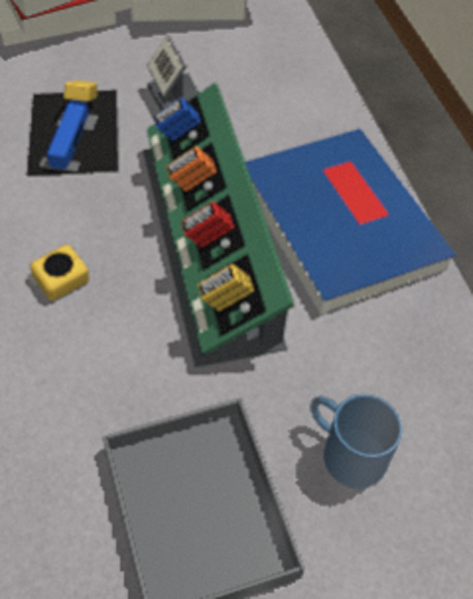

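The top view shows blue, orange, red and yellow cases hung left to right. All four places are filled, at crop pixels (205,315), (300,315), (393,320) and (487,320). The tray is clear at (665,410), the scanner lies on its mat at (130,440), the label is at (75,297), and the tape, mug and catalogue are clear of the paths. The side view agrees.

```bash
cat >> b.py <<'E'
print("-----")
n_=np.array([-.572,.018,.82]); n_/=np.linalg.norm(n_)
ey=np.array([.0305,1,0]); ey-=n_*(ey@n_); ey/=np.linalg.norm(ey); ux=np.cross(ey,n_)
print("ux",ux.round(3),"ey",ey.round(3))
O=np.array([600,45,85.])
for n in C:
    h=hsv[n]; m=(h[...,0]>40)&(h[...,0]<85)&(h[...,1]>80)
    p=P[n][m]; p=p[np.isfinite(p).all(1)]; L=(p-O)@np.c_[ux,ey,n_]
    L=L[(abs(L[:,2])<8)&(abs(L[:,1])<300)&(abs(L[:,0])<120)]
    print(n,"panel u",np.percentile(L[:,0],[.5,2,98,99.5]).round(1),"v",np.percentile(L[:,1],[.5,2,98,99.5]).round(1),"n",np.percentile(L[:,2],[10,50,90]).round(1))
    for i in(0,1): print("  slope n vs",i,np.polyfit(L[:,i],L[:,2],1).round(4))
    for q in "blue orange red yellow".split():
        s=np.load(f"sil_{n}_case_{q}_mid.npy")
        L=(P[n][s]-O)@np.c_[ux,ey,n_]; L=L[np.isfinite(L).all(1)]
        T=L[(L[:,2]>38)&(L[:,2]<56)]
        print("  ",q,len(T),"u",np.percentile(T[:,0],[2,98]).round(1),T[:,0].mean().round(1),"v",np.percentile(T[:,1],[2,98]).round(1),T[:,1].mean().round(1),"n",np.median(T[:,2]).round(1))
# tray
for n in C:
    s=np.load(f"sil_{n}_tray.npy"); p=P[n][s]; p=p[np.isfinite(p).all(1)]
    for lo,hi in((28,44),(-4,12)):
        q=p[(p[:,2]>lo)&(p[:,2]<hi)]; r=cv2.minAreaRect(q[:,:2].astype(np.float32)); print("tray",n,lo,len(q),np.round(r[0],1),np.round(r[1],1),round(r[2],2),q[:,2].mean().round(1))
    p=P[n][...]; h=hsv[n]
    m=(h[...,0]>105)&(h[...,0]<125)&(h[...,1]>150)&(abs(p[...,0]-440)<90)&(abs(p[...,1]-320)<110)&(p[...,2]>30)&(p[...,2]<50)
    q=p[m]; r=cv2.minAreaRect(q[:,:2].astype(np.float32)); print("handle",n,len(q),np.round(r[0],1),np.round(r[1],1),round(r[2],2),q[:,2].mean().round(1))
    s=np.load(f"sil_{n}_mat.npy"); q=p[s]; q=q[np.isfinite(q).all(1)]; q=q[q[:,2]<12]; r=cv2.minAreaRect(q[:,:2].astype(np.float32)); print("mat",n,np.round(r[0],1),np.round(r[1],1),round(r[2],2))
    m=(h[...,1]<60)&(h[...,2]>0)&(abs(p[...,0]-607)<45)&(abs(p[...,1]-366)<55)&(p[...,2]>35)&(p[...,2]<120)
    q=p[m]; Q=q
    for _ in range(8):
        c=np.median(Q,0); nn=np.linalg.svd(Q-Q.mean(0),full_matrices=False)[2][2]; nn*=np.sign(nn[2]); Q=q[abs((q-Q.mean(0))@nn)<4]
    e2=np.cross([0,0,1],nn); e2/=np.linalg.norm(e2); e1=np.cross(nn,e2)
    L=(Q-Q.mean(0))@np.c_[e1,e2]; r=cv2.minAreaRect(L.astype(np.float32))
    print("label",n,len(q),len(Q),nn.round(3),"az",np.degrees(np.arctan2(nn[1],nn[0])).round(1),"ctr",Q.mean(0).round(1),"rectc",(Q.mean(0)+r[0][0]*e1+r[0][1]*e2).round(1),np.round(r[1],1),r[2])
E
python3 b.py | sed '1,/-----/d'
```

```text
ux [ 0.82  -0.025  0.572] ey [ 0.031  1.    -0.   ]
side panel u [-69.3 -67.2  67.9  68.4] v [-218.9 -217.8  190.8  201.7] n [-2.5 -0.   2.2]
  slope n vs 0 [-0.0056 -0.0101]
  slope n vs 1 [ 0.0012 -0.0473]
   blue 135 u [-28.1  25.9] 0.1 v [142.3 171.4] 154.4 n 45.8
   orange 142 u [-27.1  25.5] 0.0 v [35.4 58.1] 45.9 n 46.5
   red 178 u [-27.5  25.9] -0.3 v [-71.4 -47.5] -61.0 n 45.9
   yellow 201 u [-26.   26.1] 1.3 v [-178.9 -153.5] -168.7 n 46.5
top panel u [-67.5 -65.1  70.4  71.4] v [-212.8 -209.   207.   210.9] n [-3.6 -0.5  2.8]
  slope n vs 0 [ 0.0032 -0.4967]
  slope n vs 1 [ 0.0011 -0.4413]
   blue 187 u [-22.   29.1] 4.8 v [149.  173.9] 161.2 n 45.6
   orange 190 u [-24.8  29.6] 4.1 v [40.9 65. ] 52.8 n 46.0
   red 189 u [-24.1  29.8] 3.9 v [-67.2 -42.6] -54.8 n 45.7
   yellow 182 u [-22.1  29.8] 5.6 v [-175.6 -150.4] -162.6 n 45.9
tray side 28 723 [ 486.1 -355.2] [178.9 220.8] 3.08 35.0
tray side -4 6147 [ 489.5 -352.7] [186.6 227.6] 2.88 5.0
handle side 303 [425.9 296.8] [133.8  33. ] 66.17 37.8
mat side [436.2 325. ] [204.1 151.7] 79.38
label side 354 320 [-0.813 -0.1    0.573] az -173.0 ctr [607.2 369.4  75. ] rectc [606.  372.2  73.8] [71.3 92.1] 1.3644793033599854
tray top 28 512 [ 487.3 -352.1] [181.7 222.5] 2.54 34.8
tray top -4 4114 [ 490.2 -358.9] [179.  233.8] 3.41 4.7
handle top 513 [423.3 297.5] [126.7  33.5] 66.14 39.3
mat top [436.3 331.1] [200.7 149.2] 81.71
label top 570 540 [-0.803 -0.099  0.588] az -173.0 ctr [609.3 374.3  78.1] rectc [607.5 375.3  75.8] [90.4 74.6] 89.02093505859375
```

```bash
cat >> h.py <<'E'
N=np.array([-.572,.018,.82]); N/=np.linalg.norm(N)
EY=np.array([.0305,1,0]); EY-=N*(EY@N); EY/=np.linalg.norm(EY); UX=np.cross(EY,N)
O=np.array([600,45,85.]); V=dict(blue=159,orange=49.8,red=-57.2,yellow=-164.3)
RP=Rt(-N,EY)
def pan(c,h,u=2): return O+u*UX+V[c]*EY+h*N
def down(yawy): # tool down, tool y at world angle yawy (deg)
    a=np.radians(yawy); return Rt([0,0,-1],[np.cos(a),np.sin(a),0])
def plan(*wps):
    p,r=pose(); print("at",p.round(1),get_obs()["grip_width"].round(1),get_obs()["contact_force"].round(1))
    for q,s in wps: rel(p,r,q,s); p,r=np.array(q),s
E
python3 - <<'E'
from h import *
p,r=pose()
s=R.from_matrix(r.as_matrix())
h=pan("blue",90)
from scipy.spatial.transform import Slerp
mid=(p+h)/2; mid[2]=240
rm=Slerp([0,1],R.concatenate([r,RP]))(.5)
print(h)
plan((mid,rm),(h,RP))
E
```

```text
[555.05455825 205.49461156 159.87581002]Traceback (most recent call last):
  File "<stdin>", line 9, in <module>
  File "h.py", line 44, in plan
    p,r=pose(); print("at",p.round(1),get_obs()["grip_width"].round(1),get_obs()["contact_force"].round(1))
                                      ^^^^^^^^^^^^^^^^^^^^^^^^^^^^^
AttributeError: 'float' object has no attribute 'round'
```

```bash
sed -i 's/get_obs()\["grip_width"\].round(1)/round(get_obs()["grip_width"],1)/' h.py
python3 - <<'E'
from h import *
p,r=pose()
h=pan("blue",90)
from scipy.spatial.transform import Slerp
mid=(p+h)/2; mid[2]=240
rm=Slerp([0,1],R.concatenate([r,RP]))(.5)
plan((mid,rm),(h,RP))
E
```

```text
at [216.4 478.4 226.7] 91.8 [ 0.3 -0.4  0.5]
slide [-1.0526, -0.2726, -0.0663] rot [-0.019, -0.0957, -0.0608]
slide [-0.8179, -0.4852, 0.6621] rot [-0.019, -0.0957, -0.0608]
```

Request:
servo_tool:
  slide:
    - [-1, -0.26, -0.065]
    - [-1, -0.26, -0.065]
    - [-1, -0.26, -0.065]
    - [-1, -0.26, -0.065]
    - [-1, -0.26, -0.065]
  rot:
    - [-0.019, -0.096, -0.061]
    - [-0.019, -0.096, -0.061]
    - [-0.019, -0.096, -0.061]
    - [-0.019, -0.096, -0.061]
    - [-0.019, -0.096, -0.061]
  claw: [80, 80, 80, 80, 80]

```text
time: 3.32
tool_pos: [378.0, 347.6, 239.9]
tcp_rot: [3.11, 0.306, 2.902]
contact_force: [0.0, -0.8, -0.6]
grip_width: 79.8
```

```bash
python3 - <<'E'
from h import *
plan((pan("blue",90),RP),(pan("blue",15),RP))
print(get_obs()["joint_positions"])
E
```

```text
at [378.  347.6 239.9] 79.8 [ 0.  -0.8 -0.6]
slide [-0.8603, -0.5022, 0.6756] rot [-0.0193, -0.0953, -0.0614]
slide [-0.0, 0.0, 0.375] rot [0.0, 0.0, 0.0]
[ 0.73822463  0.22103427  1.69918518 -0.2724361   1.03674538 -0.48045352]
```

Request:
servo_tool:
  slide:
    - [-0.86, -0.5, 0.676]
    - [-0.86, -0.5, 0.676]
    - [-0.86, -0.5, 0.676]
    - [-0.86, -0.5, 0.676]
    - [-0.86, -0.5, 0.676]
  rot:
    - [-0.019, -0.095, -0.061]
    - [-0.019, -0.095, -0.061]
    - [-0.019, -0.095, -0.061]
    - [-0.019, -0.095, -0.061]
    - [-0.019, -0.095, -0.061]
  claw: [75, 75, 75, 75, 75]

```text
time: 3.95
tool_pos: [555.6, 205.6, 157.9]
tcp_rot: [-3.14, 0.605, 3.109]
contact_force: [0.2, 0.3, 0.5]
grip_width: 74.6
```

Request:
servo_tool:
  slide:
    - [0, 0, 0]
    - [0, 0, 0]
  rot:
    - [0, 0, 0]
    - [0, 0, 0]
  claw: [75, 75]

```text
time: 4.2
tool_pos: [553.9, 208.9, 160.1]
tcp_rot: [-3.141, 0.608, 3.115]
contact_force: [0.0, -0.8, 0.1]
grip_width: 74.9
```

```bash
python3 - <<'E'
from h import *
plan((pan("blue",90),RP),(pan("blue",15),RP))
print(get_obs()["joint_positions"])
for n in("top","side"):
    c=capture(n); f=c["frame"].copy()
    for h in(0,46):
        for u,v in((28,13),(28,-13),(-28,-13),(-28,13)):
            q=pan("blue",h)+u*UX+v*EY; x=proj(c,q)[0]; cv2.circle(f,tuple(x.round().astype(int)),1,(255,0,255) if h else (0,255,255),-1)
    x=proj(c,pose()[0])[0]; cv2.circle(f,tuple(x.round().astype(int)),2,(255,255,255),-1)
    x=proj(c,pan("blue",46))[0].astype(int); k=f[max(0,x[1]-60):x[1]+60,max(0,x[0]-65):x[0]+65,::-1]
    cv2.imwrite(f"pics/{n}1.png",cv2.resize(k,(400,370),interpolation=2))
cv2.imwrite("pics/v3.png",np.hstack([cv2.imread("pics/top1.png"),cv2.imread("pics/side1.png")]))
E
```

```text
at [553.9 208.9 160.1] 74.9 [ 0.  -0.8  0.1]
slide [-0.0046, -0.0167, 0.0047] rot [0.0006, -0.0003, 0.001]
slide [-0.0, 0.0, 0.375] rot [0.0, 0.0, 0.0]
[ 0.34291943  0.32784754  1.94649154 -0.63536547  0.35670666 -0.65828374]
```

View pics/v3.png

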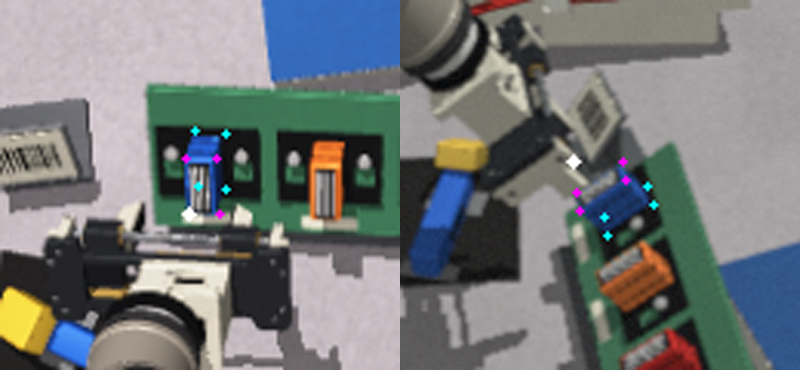

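The top view has the gripper above blue with the predicted corners on the case at crop (186–217, 158–213). In the side view they sit about 4 mm off, which is the known calibration disagreement. Descending halfway with a correction.

Request:
servo_tool:
  slide:
    - [-0.005, -0.017, 0.1]
    - [-0.005, -0.017, 0.2]
    - [-0.005, -0.017, 0.2]
  rot:
    - [0, 0, 0]
    - [0, 0, 0]
    - [0, 0, 0]
  claw: [75, 75, 75]

```text
time: 4.68
tool_pos: [577.7, 203.6, 126.5]
tcp_rot: [-3.14, 0.606, 3.114]
contact_force: [-0.7, 0.1, -0.0]
grip_width: 74.8
```

```bash
python3 - <<'E'
from h import *
plan((pan("blue",50),RP),(pan("blue",15),RP))
print(get_obs()["joint_positions"],pan("blue",50))
E
```

```text
at [577.7 203.6 126.5] 74.8 [-0.7  0.1 -0. ]
slide [-0.0024, 0.0059, -0.0017] rot [0.0001, -0.0009, 0.0008]
slide [-0.0, 0.0, 0.175] rot [0.0, 0.0, 0.0]
[ 0.31432209  0.41261918  1.93273838 -0.73788999  0.29095268 -0.56968327] [577.9356108  204.77457844 127.07430112]
```

```bash
cat >> h.py <<'E'
t=np.radians(18); RT=Rt([np.sin(t),-.031*np.sin(t),-np.cos(t)],EY)
CP=R.from_matrix(np.c_[UX,EY,N]); Q=CP.inv()*RT
def tr(tc,yaw,sx,sy,h,off=(-4,0)):
    "tool pose for a case at slot sx,sy (mm, tray frame), TCP h over plate underside on the floor"
    C=R.from_euler("z",yaw,degrees=True)
    return np.array([tc[0],tc[1],5.])+C.apply([sx+off[0],sy+off[1],h]), C*Q
E
python3 - <<'E'
from h import *
plan((pan("blue",60,-2),RT),(pan("blue",18,-2),RT))
print(R.from_matrix(Q.as_matrix()).as_rotvec(degrees=True))
E
```

```text
at [577.7 203.6 126.5] 74.8 [-0.7  0.1 -0. ]
slide [0.0177, 0.006, -0.0517] rot [-0.0002, 0.093, 0.0008]
slide [-0.0611, -0.0001, 0.2009] rot [0.0, 0.0, 0.0]
[-4.54894863e-03 -1.63096666e+02 -3.06143692e-02]
```

Request:
servo_tool:
  slide:
    - [0.018, 0.006, -0.052]
    - [0.018, 0.006, -0.052]
    - [0.018, 0.006, -0.052]
    - [0.018, 0.006, -0.052]
  rot:
    - [0, 0.093, 0]
    - [0, 0.093, 0]
    - [0, 0.093, 0]
    - [0, 0.093, 0]
  claw: [75, 75, 75, 75]

```text
time: 5.18
tool_pos: [569.6, 205.3, 135.1]
tcp_rot: [-3.142, 0.318, 3.113]
contact_force: [-0.2, 0.3, -0.2]
grip_width: 75.1
```

```bash
python3 - <<'E'
from h import *
plan((pan("blue",18,-2),RT))
print(get_obs()["joint_positions"])
E
```

```text
at [569.6 205.3 135.1] 75.1 [-0.2  0.3 -0.2]
slide [-0.0538, -0.0015, 0.21] rot [0.0002, 0.0011, 0.0005]
[ 0.26759639  0.43719777  1.70448679 -0.14223643  0.70015541 -1.17915726]
```

Request:
servo_tool:
  slide:
    - [-0.027, 0, 0.1]
    - [-0.054, 0, 0.21]
    - [-0.054, 0, 0.21]
  rot:
    - [0, 0, 0]
    - [0, 0, 0]
    - [0, 0, 0]
  claw: [75, 75, 75]

```text
time: 5.55
tool_pos: [591.3, 203.9, 95.8]
tcp_rot: [-3.139, 0.313, 3.113]
contact_force: [0.4, 0.4, 0.5]
grip_width: 74.9
```

Request:
servo_tool:
  slide:
    - [0, 0, 0]
    - [0, 0, 0]
    - [0, 0, 0]
    - [0, 0, 0]
  rot:
    - [0, 0, 0]
    - [0, 0, 0]
    - [0, 0, 0]
    - [0, 0, 0]
  claw: [40, 30, 30, 30]

```text
time: 6.05
tool_pos: [592.6, 204.0, 97.7]
tcp_rot: [-3.141, 0.316, 3.112]
contact_force: [0.1, 0.4, -0.6]
grip_width: 39.4
```

Request:
servo_tool:
  slide:
    - [0, 0, 0]
    - [0, 0, 0]
    - [0, 0, 0]
  rot:
    - [0, 0, 0]
    - [0, 0, 0]
    - [0, 0, 0]
  claw: [20, 20, 20]

```text
time: 6.42
tool_pos: [592.6, 204.8, 97.4]
tcp_rot: [3.141, 0.316, 3.112]
contact_force: [-0.9, 5.9, 0.5]
grip_width: 25.6
```

```bash
python3 - <<'E'
from h import *
p,r=pose(); plan((p+18*UX,r),(p+18*UX+45*N,r))
E
```

```text
at [592.6 204.8  97.4] 25.6 [-0.9  5.9  0.5]
slide [-0.0862, -0.0001, -0.026] rot [0.0, 0.0, 0.0]
slide [0.065, 0.0003, -0.2154] rot [0.0, 0.0, 0.0]
```

Request:
servo_tool:
  slide:
    - [0, 0.008, 0]
    - [-0.043, 0.008, -0.013]
    - [-0.086, 0.008, -0.026]
    - [-0.086, 0.008, -0.026]
  rot:
    - [0, 0, 0]
    - [0, 0, 0]
    - [0, 0, 0]
    - [0, 0, 0]
  claw: [20, 20, 20, 20]

```text
time: 6.92
tool_pos: [607.8, 204.8, 108.0]
tcp_rot: [-3.14, 0.316, 3.112]
contact_force: [-1.6, -1.2, 3.7]
grip_width: 25.9
```

```bash
python3 - <<'E'
from h import *
p,r=pose(); plan((p+15*N,r))
c=capture("top");f=c["frame"][130:210,150:230,::-1]; d=capture("side")["frame"][110:180,215:295,::-1]
cv2.imwrite("pics/v4.png",np.hstack([cv2.resize(f,(400,400),interpolation=2),cv2.resize(d,(400,400),interpolation=2)]))
E
```

```text
at [607.8 204.8 108. ] 25.9 [-1.6 -1.2  3.7]
slide [0.0217, -0.0, -0.0718] rot [0.0, 0.0, 0.0]
```

View pics/v4.png

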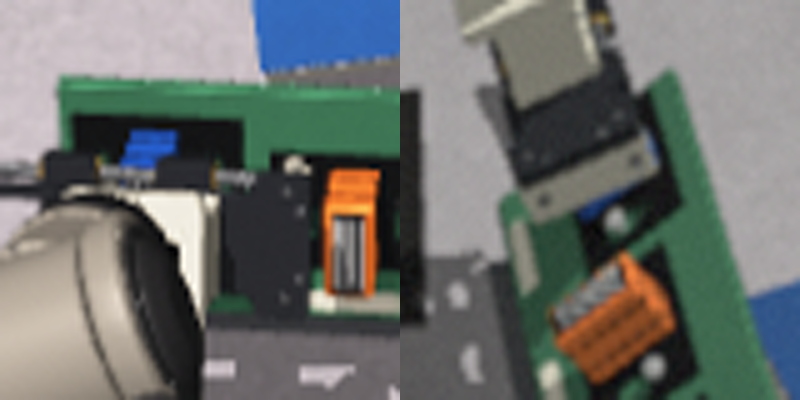

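The blue plate has moved up the slope and its stud head now shows through the keyhole, around (615,220) in the right half. Lifting.

Request:
servo_tool:
  slide:
    - [0.007, 0, -0.024]
    - [0.0145, 0, -0.048]
    - [0.022, 0, -0.072]
    - [0.022, 0, -0.072]
  rot:
    - [0, 0, 0]
    - [0, 0, 0]
    - [0, 0, 0]
    - [0, 0, 0]
  claw: [20, 20, 20, 20]

```text
time: 7.52
tool_pos: [598.7, 205.5, 120.3]
tcp_rot: [-3.141, 0.316, 3.113]
contact_force: [0.8, -0.1, -1.6]
grip_width: 25.8
```

```bash
cat > look.py <<'E'
from h import *
# tray now
def tray():
    out=[]
    for n in("top","side"):
        c=capture(n);P=cloud(c);s=silhouettes("tray",n)
        if not s: print("no tray",n);continue
        p=P[s[0]["pixels"]];p=p[np.isfinite(p).all(1)];q=p[(p[:,2]>28)&(p[:,2]<42)]
        r=cv2.minAreaRect(q[:,:2].astype(np.float32)); out.append(r); print("tray",n,len(q),np.round(r[0],1),np.round(r[1],1),round(r[2],2))
E
python3 - <<'E'
from look import *
tray()
p,r=pose(); tc,yaw=(486.7,-353.6),2.8
T=lambda h:tr(tc,yaw,38,51,h)
a=p+50*N+[-0,0,60]
plan((a,r),T(150),T(60),T(19))
E
```

```text
tray top 469 [ 486.3 -352.1] [182.7 221.2] 3.39
tray side 792 [ 486.2 -354.8] [179.2 222.2] 3.09
at [598.7 205.4 119.7] 25.8 [ 0.1 -0.4 -2.3]
slide [-0.0207, -0.0003, -0.5245] rot [0.0, 0.0, 0.0]
slide [0.2787, -2.5426, 0.2575] rot [-0.0007, 0.1942, -0.0253]
slide [-0.1308, -0.0002, 0.4306] rot [0.0, 0.0, 0.0]
slide [-0.0596, -0.0001, 0.1961] rot [0.0, 0.0, 0.0]
```

Request:
servo_tool:
  slide:
    - [-0.01, 0, -0.26]
    - [-0.02, -0.1, -0.52]
    - [-0.02, -0.6, -0.52]
    - [-0.02, -1, -0.52]
    - [-0.02, -1, -0.52]
  rot:
    - [0, 0, 0]
    - [0, 0, 0]
    - [0, 0, 0]
    - [0, 0, 0]
    - [0, 0, 0]
  claw: [20, 20, 20, 20, 20]

```text
time: 8.35
tool_pos: [564.1, 4.5, 220.4]
tcp_rot: [-3.14, 0.316, 3.113]
contact_force: [1.0, -0.1, -1.2]
grip_width: 26.3
```

Request:
servo_tool:
  slide:
    - [0, -0.3, 0]
    - [0, -0.6, 0]
    - [0.05, -0.9, 0]
    - [0.1, -1, 0]
    - [0.1, -1, 0]
  rot:
    - [0, 0, 0]
    - [0, 0, 0]
    - [0, 0, 0]
    - [0, 0, 0]
    - [0, 0, 0]
  claw: [20, 20, 20, 20, 20]

```text
time: 8.98
tool_pos: [538.7, -194.6, 213.6]
tcp_rot: [-3.141, 0.315, 3.109]
contact_force: [-0.3, 0.9, -0.7]
grip_width: 25.9
```

```bash
python3 - <<'E'
from look import *
tc,yaw=(486.3,-353.5),3.1
T=lambda h:tr(tc,yaw,38,51,h)
plan(T(80),T(19))
E
```

```text
at [ 538.7 -194.6  213.6] 25.9 [-0.3  0.9 -0.7]
slide [0.2835, -0.5334, 0.5845] rot [-0.0006, 0.194, -0.028]
slide [-0.0887, -0.0001, 0.2918] rot [0.0, 0.0, 0.0]
```

Request:
servo_tool:
  slide:
    - [0.28, -0.53, 0.45]
    - [0.284, -0.533, 0.584]
    - [0.284, -0.533, 0.584]
    - [0.284, -0.533, 0.584]
    - [0.284, -0.533, 0.584]
  rot:
    - [0, 0.194, -0.028]
    - [0, 0.194, -0.028]
    - [0, 0.194, -0.028]
    - [0, 0.194, -0.028]
    - [0, 0.194, -0.028]
  claw: [20, 20, 20, 20, 20]

```text
time: 9.6
tool_pos: [519.8, -297.7, 83.8]
tcp_rot: [-3.141, -0.295, -3.083]
contact_force: [-0.1, 0.4, -1.1]
grip_width: 25.8
```

```bash
python3 - <<'E'
from look import *
tc,yaw=(486.3,-353.5),3.1
T=lambda h:tr(tc,yaw,38,51,h)
plan(T(80),T(19))
for n in("top","side"):
    c=capture(n); x=proj(c,pose()[0])[0].astype(int); k=c["frame"][max(0,x[1]-65):x[1]+55,max(0,x[0]-60):x[0]+60,::-1]
    cv2.imwrite(f"pics/{n}1.png",cv2.resize(k,(400,400),interpolation=2))
cv2.imwrite("pics/v5.png",np.hstack([cv2.imread("pics/top1.png"),cv2.imread("pics/side1.png")]))
E
```

```text
at [ 519.8 -297.7   83.8] 25.8 [-0.1  0.4 -1.1]
slide [0.0138, -0.0144, -0.002] rot [-0.0009, -0.0, 0.0014]
slide [-0.0887, -0.0001, 0.2918] rot [0.0, 0.0, 0.0]
```

View pics/v5.png

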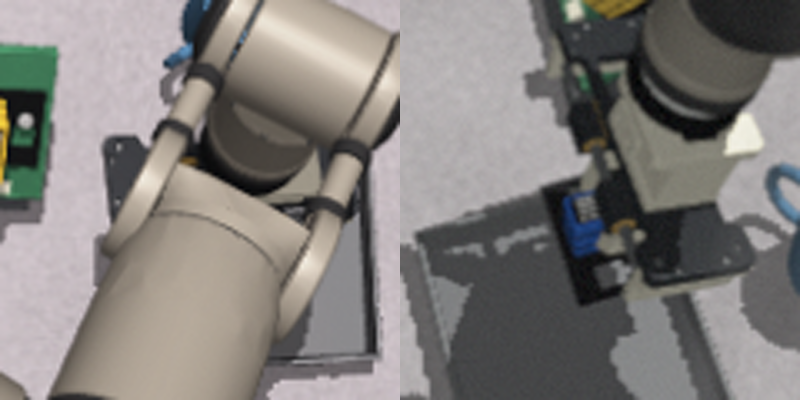

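The side view shows the blue case level over the tray's far-left corner, around (580,230) in the right half, and the mug is clear. Lowering.

Request:
servo_tool:
  slide:
    - [-0.02, -0.014, 0.13]
    - [-0.06, -0.014, 0.24]
    - [-0.071, -0.014, 0.28]
    - [-0.071, -0.014, 0.28]
  rot:
    - [0, 0, 0.001]
    - [0, 0, 0.001]
    - [0, 0, 0.001]
    - [0, 0, 0.001]
  claw: [20, 20, 20, 20]

```text
time: 10.2
tool_pos: [516.3, -302.1, 29.0]
tcp_rot: [-3.138, -0.293, -3.089]
contact_force: [0.2, -1.0, -1.0]
grip_width: 25.9
```

```bash
python3 - <<'E'
from look import *
tc,yaw=(486.3,-353.5),3.1
plan(tr(tc,yaw,38,51,17))
E
```

```text
at [ 516.3 -302.1   29. ] 25.9 [ 0.2 -1.  -1. ]
slide [-0.0163, 0.0067, 0.0314] rot [-0.0012, 0.0006, -0.0003]
```

Request:
servo_tool:
  slide:
    - [-0.012, 0.006, 0.026]
    - [-0.016, 0.006, 0.033]
    - [-0.016, 0.006, 0.033]
  rot:
    - [0, 0, 0]
    - [0, 0, 0]
    - [0, 0, 0]
  claw: [20, 20, 20]

```text
time: 10.58
tool_pos: [517.6, -301.0, 22.2]
tcp_rot: [-3.138, -0.293, -3.089]
contact_force: [-0.7, 2.0, 6.0]
grip_width: 25.8
```

Request:
servo_tool:
  slide:
    - [0, 0, 0]
    - [0, 0, 0]
    - [0, 0, 0]
  rot:
    - [0, 0, 0]
    - [0, 0, 0]
    - [0, 0, 0]
  claw: [30, 40, 40]

```text
time: 10.95
tool_pos: [517.2, -300.9, 20.6]
tcp_rot: [-3.139, -0.294, -3.088]
contact_force: [-0.7, 0.2, -0.1]
grip_width: 39.4
```

```bash
python3 - <<'E'
from look import *
p,r=pose(); up=p+[0,20,180.]; o=pan("orange",130,-2)
plan((up,r),(o,RT),(pan("orange",60,-2),RT))
E
```

```text
at [ 517.2 -300.9   20.6] 39.4 [-0.7  0.2 -0.1]
slide [0.2559, 0.0973, -0.8632] rot [0.0, 0.0, 0.0]
slide [-0.1507, 1.8856, 0.0016] rot [-0.0006, -0.1936, 0.0274]
slide [-0.1018, -0.0001, 0.3349] rot [0.0, 0.0, 0.0]
```

Request:
servo_tool:
  slide:
    - [0.085, 0, -0.287]
    - [0.17, 0.01, -0.575]
    - [0.256, 0.1, -0.863]
    - [0.2, 0.4, -0.86]
    - [0.15, 0.8, -0.86]
  rot:
    - [0, 0, 0]
    - [0, 0, 0]
    - [0, -0.05, 0]
    - [0, -0.1, 0.01]
    - [0, -0.15, 0.02]
  claw: [45, 75, 75, 75, 75]

```text
time: 11.58
tool_pos: [529.0, -156.8, 195.6]
tcp_rot: [-3.134, 0.185, 3.132]
contact_force: [0.7, 0.6, -0.2]
grip_width: 74.5
```

```bash
sed -i 's/V=dict.*/V=dict(blue=160.5,orange=51.8,red=-56,yellow=-163.5)/' h.py; python3 - <<'E'
from look import *
o=pan("orange",110,-2)
plan((o,RT),(pan("orange",60,-2),RT),(pan("orange",17.5,-2),RT))
E
```

```text
at [ 529.  -156.8  195.6] 74.5 [ 0.7  0.6 -0.2]
slide [-0.0071, 1.2791, 0.1014] rot [-0.0007, -0.041, 0.0066]
slide [-0.0727, -0.0001, 0.2392] rot [0.0, 0.0, 0.0]
slide [-0.0618, -0.0001, 0.2033] rot [0.0, 0.0, 0.0]
```

Request:
servo_tool:
  slide:
    - [-0.005, 0.3, 0.02]
    - [-0.007, 0.6, 0.1]
    - [-0.007, 0.9, 0.1]
    - [-0.007, 1, 0.1]
    - [-0.007, 1, 0.1]
  rot:
    - [0, -0.041, 0.006]
    - [0, -0.041, 0.006]
    - [0, -0.041, 0.006]
    - [0, -0.041, 0.006]
    - [0, -0.041, 0.006]
  claw: [75, 75, 75, 75, 75]

```text
time: 12.2
tool_pos: [534.8, 43.8, 173.5]
tcp_rot: [-3.139, 0.306, 3.119]
contact_force: [0.4, 0.1, 0.1]
grip_width: 75.1
```

Request:
servo_tool:
  slide:
    - [0, 0.28, 0]
    - [-0.07, 0.28, 0.24]
    - [-0.07, 0.28, 0.24]
    - [-0.07, 0.28, 0.24]
  rot:
    - [0, 0, 0]
    - [0, 0, 0]
    - [0, 0, 0]
    - [0, 0, 0]
  claw: [75, 75, 75, 75]

```text
time: 12.7
tool_pos: [564.3, 96.2, 132.1]
tcp_rot: [-3.139, 0.306, 3.115]
contact_force: [0.2, 0.6, -0.6]
grip_width: 75.0
```

```bash
python3 - <<'E'
from look import *
plan((pan("orange",17.5,-2),RT))
E
```

```text
at [564.3  96.2 132.1] 75.0 [ 0.2  0.6 -0.6]
slide [-0.0713, 0.0085, 0.2002] rot [-0.0004, -0.0027, 0.0011]
```

Request:
servo_tool:
  slide:
    - [-0.035, 0.0085, 0.1]
    - [-0.071, 0.0085, 0.2]
    - [-0.071, 0.0085, 0.2]
    - [-0.071, 0.0085, 0.2]
  rot:
    - [0, -0.003, 0.001]
    - [0, -0.003, 0.001]
    - [0, -0.003, 0.001]
    - [0, -0.003, 0.001]
  claw: [75, 75, 75, 60]

```text
time: 13.2
tool_pos: [590.0, 97.9, 99.4]
tcp_rot: [-3.141, 0.317, 3.112]
contact_force: [-0.1, 0.1, 0.6]
grip_width: 68.9
```

Request:
servo_tool:
  slide:
    - [0, 0, 0]
    - [0, 0, 0]
    - [0, 0, 0]
    - [0, 0, 0]
    - [0, 0, 0]
  rot:
    - [0, 0, 0]
    - [0, 0, 0]
    - [0, 0, 0]
    - [0, 0, 0]
    - [0, 0, 0]
  claw: [40, 20, 20, 20, 20]

```text
time: 13.82
tool_pos: [589.9, 98.4, 98.0]
tcp_rot: [-3.141, 0.316, 3.113]
contact_force: [0.3, 0.7, 0.8]
grip_width: 25.6
```

Nearly no side force. Slide and lift.

Request:
servo_tool:
  slide:
    - [-0.043, 0, -0.013]
    - [-0.086, 0, -0.026]
    - [-0.088, 0, -0.027]
    - [-0.088, 0, -0.027]
  rot:
    - [0, 0, 0]
    - [0, 0, 0]
    - [0, 0, 0]
    - [0, 0, 0]
  claw: [20, 20, 20, 20]

```text
time: 14.32
tool_pos: [605.0, 97.9, 108.5]
tcp_rot: [-3.141, 0.316, 3.113]
contact_force: [-0.7, 0.1, 0.9]
grip_width: 25.8
```

Request:
servo_tool:
  slide:
    - [0.007, 0, -0.024]
    - [0.0145, 0, -0.048]
    - [0.022, 0, -0.072]
    - [0.022, 0, -0.072]
  rot:
    - [0, 0, 0]
    - [0, 0, 0]
    - [0, 0, 0]
    - [0, 0, 0]
  claw: [20, 20, 20, 20]

```text
time: 14.82
tool_pos: [596.4, 98.2, 121.4]
tcp_rot: [-3.141, 0.317, 3.113]
contact_force: [0.7, 0.1, -3.1]
grip_width: 25.8
```

```bash
python3 - <<'E'
from look import *
tray()
p,r=pose(); tc,yaw=(486.3,-353.5),3.1
plan((p+[-35,0,100.],r),tr(tc,yaw,38,-51,80))
E
```

```text
tray top 525 [ 486.6 -352.7] [182.3 222.4] 3.14
tray side 786 [ 486.1 -354. ] [179.1 223.2] 3.16
at [596.3  98.2 120.7] 25.8 [ 0.3  0.4 -2.4]
slide [0.0111, -0.0057, -0.5296] rot [0.0, 0.0, 0.0]
slide [0.3236, -2.5076, 0.6111] rot [-0.0007, 0.1942, -0.0269]
```

Request:
servo_tool:
  slide:
    - [0.005, 0, -0.26]
    - [0.01, -0.1, -0.53]
    - [0.01, -0.4, -0.53]
    - [0.01, -0.7, -0.53]
    - [0.01, -1, -0.53]
  rot:
    - [0, 0, 0]
    - [0, 0, 0]
    - [0, 0, 0]
    - [0, 0, 0]
    - [0, 0, 0]
  claw: [20, 20, 20, 20, 20]

```text
time: 15.65
tool_pos: [555.5, -102.3, 221.5]
tcp_rot: [-3.14, 0.317, 3.113]
contact_force: [1.2, 0.1, -2.0]
grip_width: 26.1
```

Request:
servo_tool:
  slide:
    - [0, -0.3, 0]
    - [0, -0.6, 0]
    - [0.05, -0.9, 0]
    - [0.1, -1, 0]
    - [0.1, -1, 0]
  rot:
    - [0, 0, 0]
    - [0, 0.05, -0.007]
    - [0, 0.1, -0.013]
    - [0, 0.15, -0.02]
    - [0, 0.19, -0.026]
  claw: [20, 20, 20, 20, 20]

```text
time: 16.27
tool_pos: [530.2, -302.4, 214.4]
tcp_rot: [-3.139, -0.286, -3.094]
contact_force: [0.7, -0.3, -2.2]
grip_width: 25.7
```

```bash
python3 - <<'E'
from look import *
tc,yaw=(486.3,-353.5),3.1
plan(tr(tc,yaw,38,-51,75),tr(tc,yaw,38,-51,16))
E
```

```text
at [ 530.2 -302.4  214.4] 25.7 [ 0.7 -0.3 -2.2]
slide [-0.1324, -0.4967, 0.6631] rot [-0.0004, 0.0028, -0.0021]
slide [-0.0858, -0.0001, 0.2823] rot [0.0, 0.0, 0.0]
```

Request:
servo_tool:
  slide:
    - [0, -0.25, 0.15]
    - [-0.05, -0.497, 0.35]
    - [-0.132, -0.497, 0.663]
    - [-0.132, -0.497, 0.663]
    - [-0.132, -0.497, 0.663]
  rot:
    - [0, 0.003, -0.002]
    - [0, 0.003, -0.002]
    - [0, 0.003, -0.002]
    - [0, 0.003, -0.002]
    - [0, 0.003, -0.002]
  claw: [20, 20, 20, 20, 20]

```text
time: 16.9
tool_pos: [525.3, -400.2, 82.4]
tcp_rot: [-3.14, -0.29, -3.084]
contact_force: [0.5, 0.4, -0.8]
grip_width: 25.9
```

Request:
servo_tool:
  slide:
    - [-0.03, 0, 0.1]
    - [-0.06, 0, 0.2]
    - [-0.072, 0, 0.24]
    - [-0.072, 0, 0.24]
  rot:
    - [0, 0, 0]
    - [0, 0, 0]
    - [0, 0, 0]
    - [0, 0, 0]
  claw: [20, 20, 20, 20]

```text
time: 17.4
tool_pos: [524.1, -399.8, 29.6]
tcp_rot: [3.141, -0.292, -3.084]
contact_force: [1.2, 0.5, -2.2]
grip_width: 26.1
```

```bash
python3 - <<'E'
from look import *
tc,yaw=(486.3,-353.5),3.1
plan(tr(tc,yaw,38,-51,16.5))
E
```

```text
at [ 524.1 -399.8   29.6] 26.1 [ 1.2  0.5 -2.2]
slide [-0.0058, -0.0139, 0.0406] rot [-0.0002, 0.0008, 0.001]
```

Request:
servo_tool:
  slide:
    - [-0.003, -0.012, 0.02]
    - [-0.006, -0.014, 0.038]
    - [-0.006, -0.014, 0.038]
  rot:
    - [0, 0, 0]
    - [0, 0, 0]
    - [0, 0, 0]
  claw: [20, 20, 20]

```text
time: 17.77
tool_pos: [523.4, -403.1, 22.9]
tcp_rot: [-3.141, -0.291, -3.085]
contact_force: [-0.4, -0.4, -2.5]
grip_width: 25.9
```

Request:
servo_tool:
  slide:
    - [0, 0, 0]
    - [0, 0, 0]
    - [0, 0, 0]
  rot:
    - [0, 0, 0]
    - [0, 0, 0]
    - [0, 0, 0]
  claw: [30, 40, 40]

```text
time: 18.15
tool_pos: [523.8, -403.1, 23.4]
tcp_rot: [-3.14, -0.291, -3.085]
contact_force: [0.1, 0.6, -0.2]
grip_width: 39.5
```

Request:
servo_tool:
  slide:
    - [0.085, 0, -0.287]
    - [0.17, 0.01, -0.575]
    - [0.256, 0.1, -0.863]
    - [0.2, 0.4, -0.86]
    - [0.15, 0.8, -0.86]
  rot:
    - [0, 0, 0]
    - [0, 0, 0]
    - [0, -0.05, 0]
    - [0, -0.1, 0.01]
    - [0, -0.15, 0.02]
  claw: [40, 75, 75, 75, 75]

```text
time: 18.77
tool_pos: [534.3, -259.3, 198.6]
tcp_rot: [-3.136, 0.188, 3.135]
contact_force: [2.0, 0.3, 0.5]
grip_width: 73.3
```

```bash
python3 - <<'E'
from look import *
plan((pan("red",110,-2),RT),(pan("red",60,-2),RT),(pan("red",17.5,-2),RT))
E
```

```text
at [ 534.3 -259.3  198.6] 73.3 [2.  0.3 0.5]
slide [0.0345, 1.2524, 0.1109] rot [0.0, -0.04, 0.0074]
slide [-0.0727, -0.0001, 0.2392] rot [0.0, 0.0, 0.0]
slide [-0.0618, -0.0001, 0.2033] rot [0.0, 0.0, 0.0]
```

Request:
servo_tool:
  slide:
    - [0.005, 0.3, 0.02]
    - [0.03, 0.6, 0.11]
    - [0.034, 0.9, 0.11]
    - [0.034, 1, 0.11]
    - [0.034, 1, 0.11]
  rot:
    - [0, -0.04, 0.007]
    - [0, -0.04, 0.007]
    - [0, -0.04, 0.007]
    - [0, -0.04, 0.007]
    - [0, -0.04, 0.007]
  claw: [75, 75, 75, 75, 75]

```text
time: 19.4
tool_pos: [532.1, -58.7, 173.7]
tcp_rot: [3.141, 0.307, 3.118]
contact_force: [0.8, -0.2, 0.5]
grip_width: 74.8
```

Request:
servo_tool:
  slide:
    - [0, 0.252, 0]
    - [-0.07, 0.252, 0.24]
    - [-0.07, 0.252, 0.24]
    - [-0.07, 0.252, 0.24]
  rot:
    - [0, 0, 0]
    - [0, 0, 0]
    - [0, 0, 0]
    - [0, 0, 0]
  claw: [75, 75, 75, 75]

```text
time: 19.9
tool_pos: [561.3, -11.5, 132.1]
tcp_rot: [3.141, 0.306, 3.114]
contact_force: [0.5, 0.3, 0.3]
grip_width: 74.8
```

```bash
python3 - <<'E'
from look import *
plan((pan("red",17.5,-2),RT))
E
```

```text
at [561.3 -11.5 132.1] 74.8 [0.5 0.3 0.3]
slide [-0.0693, 0.0079, 0.1997] rot [0.0007, -0.0026, 0.0009]
```

Request:
servo_tool:
  slide:
    - [-0.035, 0.008, 0.1]
    - [-0.069, 0.008, 0.2]
    - [-0.069, 0.008, 0.2]
    - [-0.069, 0.008, 0.2]
  rot:
    - [0, -0.003, 0.001]
    - [0, -0.003, 0.001]
    - [0, -0.003, 0.001]
    - [0, -0.003, 0.001]
  claw: [75, 75, 75, 60]

```text
time: 20.4
tool_pos: [586.6, -10.0, 99.2]
tcp_rot: [3.14, 0.317, 3.111]
contact_force: [-0.5, -0.0, -0.5]
grip_width: 69.0
```

Request:
servo_tool:
  slide:
    - [0, 0, 0]
    - [0, 0, 0]
    - [0, 0, 0]
    - [0, 0, 0]
    - [0, 0, 0]
  rot:
    - [0, 0, 0]
    - [0, 0, 0]
    - [0, 0, 0]
    - [0, 0, 0]
    - [0, 0, 0]
  claw: [40, 20, 20, 20, 20]

```text
time: 21.02
tool_pos: [586.5, -9.4, 97.8]
tcp_rot: [3.139, 0.316, 3.112]
contact_force: [-0.5, -0.1, 1.4]
grip_width: 25.7
```

Request:
servo_tool:
  slide:
    - [-0.043, 0, -0.013]
    - [-0.086, 0, -0.026]
    - [-0.088, 0, -0.027]
    - [-0.088, 0, -0.027]
  rot:
    - [0, 0, 0]
    - [0, 0, 0]
    - [0, 0, 0]
    - [0, 0, 0]
  claw: [20, 20, 20, 20]

```text
time: 21.52
tool_pos: [602.5, -10.0, 109.0]
tcp_rot: [3.14, 0.318, 3.112]
contact_force: [-0.4, 0.7, 2.4]
grip_width: 25.7
```

Request:
servo_tool:
  slide:
    - [0.007, 0, -0.024]
    - [0.0145, 0, -0.048]
    - [0.022, 0, -0.072]
    - [0.022, 0, -0.072]
  rot:
    - [0, 0, 0]
    - [0, 0, 0]
    - [0, 0, 0]
    - [0, 0, 0]
  claw: [20, 20, 20, 20]

```text
time: 22.02
tool_pos: [592.9, -9.8, 121.2]
tcp_rot: [3.139, 0.316, 3.112]
contact_force: [0.7, -0.6, -2.5]
grip_width: 25.8
```

```bash
python3 - <<'E'
from look import *
tray()
for q in("blue","orange"):
    for n in("top","side"):
        m=mark_of(f"case_{q}_mid",n)
        if m:
            c=capture(n); print(q,n,atz(c,m[0]["xy"],30).round(),round(m[0]["confidence"],2))
plan((pose()[0]+[-35,0,100.],RT))
E
```

```text
tray top 474 [ 487.2 -352.9] [181.1 223.5] 2.91
tray side 755 [ 486.  -354.5] [178.6 222.1] 3.08
blue top [[ 517. -295.   30.]] 0.94
blue side [[ 527. -298.   30.]] 0.86
orange top [[ 527. -397.   30.]] 0.8
orange side [[ 520. -403.   30.]] 0.84
at [592.9  -9.7 120.6] 25.9 [ 0.5  0.3 -1.5]
slide [0.0111, -0.004, -0.5296] rot [0.0008, 0.0004, 0.0002]
```

Request:
servo_tool:
  slide:
    - [0.005, 0, -0.26]
    - [0.01, -0.1, -0.53]
    - [0.1, -0.4, -0.53]
    - [0.2, -0.7, -0.53]
    - [0.3, -1, -0.53]
  rot:
    - [0, 0, 0]
    - [0, 0, 0]
    - [0, 0.05, -0.007]
    - [0, 0.1, -0.014]
    - [0, 0.15, -0.02]
  claw: [20, 20, 20, 20, 20]

```text
time: 23.25
tool_pos: [497.4, -207.7, 203.6]
tcp_rot: [-3.138, -0.158, -3.109]
contact_force: [1.2, -0.1, -2.3]
grip_width: 26.0
```

```bash
python3 - <<'E'
from look import *
tc,yaw=(486.3,-353.5),3.1
plan(tr(tc,yaw,-38,51,75),tr(tc,yaw,-38,51,26))
E
```

```text
at [ 497.4 -207.7  203.6] 26.0 [ 1.2 -0.1 -2.3]
slide [0.1935, -0.4742, 0.6584] rot [0.0003, 0.0436, -0.0068]
slide [-0.0712, -0.0001, 0.2344] rot [0.0, 0.0, 0.0]
```

Request:
servo_tool:
  slide:
    - [0.19, -0.25, 0.1]
    - [0.19, -0.474, 0.35]
    - [0.194, -0.474, 0.658]
    - [0.194, -0.474, 0.658]
    - [0.194, -0.474, 0.658]
  rot:
    - [0, 0.044, -0.007]
    - [0, 0.044, -0.007]
    - [0, 0.044, -0.007]
    - [0, 0.044, -0.007]
    - [0, 0.044, -0.007]
  claw: [20, 20, 20, 20, 20]

```text
time: 23.88
tool_pos: [443.2, -302.9, 80.3]
tcp_rot: [3.141, -0.293, -3.087]
contact_force: [-0.8, -0.2, -1.6]
grip_width: 25.9
```

Request:
servo_tool:
  slide:
    - [-0.03, 0, 0.1]
    - [-0.06, 0, 0.2]
    - [-0.072, 0, 0.234]
    - [-0.072, 0, 0.234]
  rot:
    - [0, 0, 0]
    - [0, 0, 0]
    - [0, 0, 0]
    - [0, 0, 0]
  claw: [20, 20, 20, 20]

```text
time: 24.38
tool_pos: [443.5, -302.7, 31.4]
tcp_rot: [3.141, -0.292, -3.086]
contact_force: [0.2, 0.3, -1.2]
grip_width: 26.1
```

```bash
python3 - <<'E'
from look import *
tc,yaw=(486.3,-353.5),3.1
plan(tr(tc,yaw,-38,51,16.5))
E
```

```text
at [ 443.5 -302.7   31.4] 26.1 [ 0.2  0.3 -1.2]
slide [-0.0045, -0.0101, 0.0502] rot [-0.0001, 0.0009, 0.0004]
```

Request:
servo_tool:
  slide:
    - [0, -0.01, 0.025]
    - [0, -0.01, 0.048]
    - [0, -0.01, 0.048]
  rot:
    - [0, 0, 0]
    - [0, 0, 0]
    - [0, 0, 0]
  claw: [20, 20, 20]

```text
time: 24.75
tool_pos: [440.4, -305.2, 22.0]
tcp_rot: [3.141, -0.292, -3.087]
contact_force: [1.0, 1.4, 5.6]
grip_width: 25.7
```

Request:
servo_tool:
  slide:
    - [0, 0, 0]
    - [0, 0, 0]
    - [0, 0, 0]
  rot:
    - [0, 0, 0]
    - [0, 0, 0]
    - [0, 0, 0]
  claw: [30, 40, 40]

```text
time: 25.12
tool_pos: [439.5, -304.7, 20.5]
tcp_rot: [3.139, -0.294, -3.087]
contact_force: [-0.3, 0.0, -0.2]
grip_width: 39.4
```

Request:
servo_tool:
  slide:
    - [0.085, 0, -0.287]
    - [0.17, 0.01, -0.575]
    - [0.2, 0.1, -0.863]
    - [0, 0.4, -0.86]
    - [-0.2, 0.6, -0.86]
  rot:
    - [0, 0, 0]
    - [0, 0, 0]
    - [0, -0.05, 0]
    - [0, -0.1, 0.01]
    - [0, -0.15, 0.02]
  claw: [40, 75, 75, 75, 75]

```text
time: 25.75
tool_pos: [519.9, -182.4, 176.3]
tcp_rot: [-3.139, 0.185, 3.131]
contact_force: [0.3, 0.7, 0.4]
grip_width: 73.2
```

```bash
python3 - <<'E'
from look import *
plan((pan("yellow",60,-2),RT),(pan("yellow",17.5,-2),RT))
E
```

```text
at [ 519.9 -182.4  176.3] 73.2 [0.3 0.7 0.4]
slide [-0.149, 0.328, 0.2464] rot [0.0008, -0.0411, 0.0063]
slide [-0.0618, -0.0001, 0.2033] rot [0.0, 0.0, 0.0]
```

Request:
servo_tool:
  slide:
    - [-0.05, 0.28, 0.0]
    - [-0.13, 0.328, 0.18]
    - [-0.149, 0.328, 0.246]
    - [-0.149, 0.328, 0.246]
    - [-0.149, 0.328, 0.246]
  rot:
    - [0, -0.041, 0.006]
    - [0, -0.041, 0.006]
    - [0, -0.041, 0.006]
    - [0, -0.041, 0.006]
    - [0, -0.041, 0.006]
  claw: [75, 75, 75, 75, 75]

```text
time: 26.38
tool_pos: [557.7, -118.8, 131.9]
tcp_rot: [3.139, 0.307, 3.114]
contact_force: [-1.3, -1.0, 0.3]
grip_width: 75.2
```

```bash
python3 - <<'E'
from look import *
plan((pan("yellow",17.5,-2),RT))
E
```

```text
at [ 557.7 -118.8  131.9] 75.2 [-1.3 -1.   0.3]
slide [-0.071, 0.0068, 0.199] rot [0.0012, -0.0024, 0.0008]
```

Request:
servo_tool:
  slide:
    - [-0.035, 0.007, 0.1]
    - [-0.071, 0.007, 0.199]
    - [-0.071, 0.007, 0.199]
    - [-0.071, 0.007, 0.199]
  rot:
    - [0, -0.003, 0.001]
    - [0, -0.003, 0.001]
    - [0, -0.003, 0.001]
    - [0, -0.003, 0.001]
  claw: [75, 75, 75, 60]

```text
time: 26.88
tool_pos: [583.0, -117.5, 98.6]
tcp_rot: [3.138, 0.316, 3.111]
contact_force: [-0.1, 0.3, -0.7]
grip_width: 69.1
```

Request:
servo_tool:
  slide:
    - [0, 0, 0]
    - [0, 0, 0]
    - [0, 0, 0]
    - [0, 0, 0]
    - [0, 0, 0]
  rot:
    - [0, 0, 0]
    - [0, 0, 0]
    - [0, 0, 0]
    - [0, 0, 0]
    - [0, 0, 0]
  claw: [40, 20, 20, 20, 20]

```text
time: 27.5
tool_pos: [583.1, -117.1, 97.8]
tcp_rot: [3.138, 0.316, 3.111]
contact_force: [-1.0, 0.1, 1.6]
grip_width: 25.6
```

Request:
servo_tool:
  slide:
    - [-0.043, 0, -0.013]
    - [-0.086, 0, -0.026]
    - [-0.088, 0, -0.027]
    - [-0.088, 0, -0.027]
  rot:
    - [0, 0, 0]
    - [0, 0, 0]
    - [0, 0, 0]
    - [0, 0, 0]
  claw: [20, 20, 20, 20]

```text
time: 28.0
tool_pos: [598.1, -117.3, 108.4]
tcp_rot: [3.137, 0.316, 3.111]
contact_force: [-2.3, 2.3, 2.5]
grip_width: 25.3
```

Request:
servo_tool:
  slide:
    - [0.007, 0, -0.024]
    - [0.0145, 0, -0.048]
    - [0.022, 0, -0.072]
    - [0.022, 0, -0.072]
  rot:
    - [0, 0, 0]
    - [0, 0, 0]
    - [0, 0, 0]
    - [0, 0, 0]
  claw: [20, 20, 20, 20]

```text
time: 28.5
tool_pos: [589.5, -117.4, 121.1]
tcp_rot: [3.138, 0.316, 3.111]
contact_force: [0.4, 0.4, -1.4]
grip_width: 25.7
```

```bash
python3 - <<'E'
from look import *
tray()
c=capture("top"); cv2.imwrite("pics/v6.png",cv2.resize(c["frame"][120:270,280:440,::-1],(640,600),interpolation=2))
E
```

```text
tray top 383 [ 487.2 -353.9] [181.8 221. ] 2.69
tray side 752 [ 486.2 -354.7] [179.1 222.1] 3.05
```

View pics/v6.png

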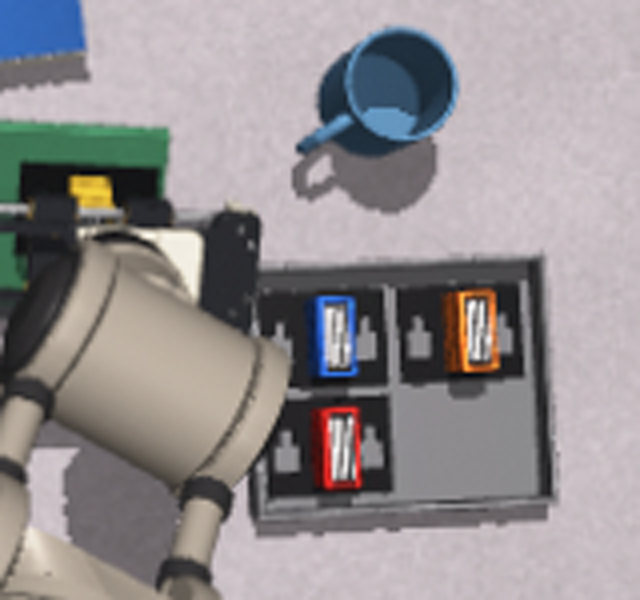

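The top view shows blue, orange and red lying flat in the tray, with the lower-right slot around (465,440) free. Yellow is held and off its studs.

Request:
servo_tool:
  slide:
    - [0.005, 0, -0.26]
    - [0.01, -0.1, -0.53]
    - [0.1, -0.4, -0.53]
    - [0.2, -0.7, -0.53]
    - [0.3, -1, -0.53]
  rot:
    - [0, 0, 0]
    - [0, 0, 0]
    - [0, 0.05, -0.007]
    - [0, 0.1, -0.014]
    - [0, 0.15, -0.02]
  claw: [20, 20, 20, 20, 20]

```text
time: 29.38
tool_pos: [493.9, -315.5, 203.1]
tcp_rot: [-3.139, -0.159, -3.109]
contact_force: [1.6, 0.3, -2.4]
grip_width: 26.4
```

```bash
python3 - <<'E'
from look import *
tc,yaw=(486.3,-353.8),3.1
plan(tr(tc,yaw,-38,-52,75),tr(tc,yaw,-38,-52,26))
E
```

```text
at [ 493.9 -315.5  203.1] 26.4 [ 1.6  0.3 -2.4]
slide [0.1483, -0.4534, 0.6479] rot [0.0007, 0.0434, -0.0067]
slide [-0.0712, -0.0001, 0.2344] rot [0.0, 0.0, 0.0]
```

Request:
servo_tool:
  slide:
    - [0.148, -0.25, 0.1]
    - [0.148, -0.453, 0.35]
    - [0.148, -0.453, 0.648]
    - [0.148, -0.453, 0.648]
    - [0.148, -0.453, 0.648]
  rot:
    - [0, 0.043, -0.007]
    - [0, 0.043, -0.007]
    - [0, 0.043, -0.007]
    - [0, 0.043, -0.007]
    - [0, 0.043, -0.007]
  claw: [20, 20, 20, 20, 20]

```text
time: 30.0
tool_pos: [449.3, -406.2, 81.0]
tcp_rot: [3.14, -0.289, -3.086]
contact_force: [0.9, 0.1, -1.9]
grip_width: 25.8
```

Request:
servo_tool:
  slide:
    - [-0.03, 0, 0.1]
    - [-0.06, 0, 0.2]
    - [-0.072, 0, 0.234]
    - [-0.072, 0, 0.234]
  rot:
    - [0, 0, 0]
    - [0, 0, 0]
    - [0, 0, 0]
    - [0, 0, 0]
  claw: [20, 20, 20, 20]

```text
time: 30.5
tool_pos: [449.5, -405.8, 31.6]
tcp_rot: [3.14, -0.289, -3.086]
contact_force: [-0.6, 0.4, -1.6]
grip_width: 25.9
```

```bash
python3 - <<'E'
from look import *
tc,yaw=(486.3,-353.8),3.1
plan(tr(tc,yaw,-38,-52,16.5))
E
```

```text
at [ 449.5 -405.8   31.6] 25.9 [-0.6  0.4 -1.6]
slide [-0.0029, -0.0102, 0.0518] rot [0.0003, 0.0019, 0.0005]
```

Request:
servo_tool:
  slide:
    - [0, -0.01, 0.025]
    - [-0.002, -0.01, 0.05]
    - [-0.002, -0.01, 0.05]
  rot:
    - [0, 0.002, 0]
    - [0, 0.002, 0]
    - [0, 0.002, 0]
  claw: [20, 20, 20]

```text
time: 30.88
tool_pos: [446.7, -408.3, 22.0]
tcp_rot: [3.14, -0.295, -3.087]
contact_force: [1.4, 0.9, 8.1]
grip_width: 25.9
```

Request:
servo_tool:
  slide:
    - [0, 0, 0]
    - [0, 0, 0]
    - [0, 0, 0]
  rot:
    - [0, 0, 0]
    - [0, 0, 0]
    - [0, 0, 0]
  claw: [30, 40, 40]

```text
time: 31.25
tool_pos: [445.8, -407.6, 20.0]
tcp_rot: [3.137, -0.297, -3.086]
contact_force: [-0.1, 0.5, -0.2]
grip_width: 39.6
```

Request:
servo_tool:
  slide:
    - [0.085, 0, -0.287]
    - [0.17, 0.01, -0.575]
    - [0.2, 0.1, -0.863]
    - [0.2, 0.4, -0.86]
    - [0.2, 0.7, -0.9]
  rot:
    - [0, 0, 0]
    - [0, 0, 0]
    - [0, 0, 0]
    - [0, -0.03, 0.01]
    - [0, -0.06, 0.02]
  claw: [40, 60, 75, 75, 75]

```text
time: 31.88
tool_pos: [452.9, -266.3, 204.6]
tcp_rot: [-3.133, -0.105, 3.131]
contact_force: [1.3, -0.3, 0.7]
grip_width: 73.2
```

Request:
servo_tool:
  slide:
    - [0, 0.3, 0]
    - [0, 0.6, 0]
    - [0, 0.9, 0]
    - [0, 1, 0]
  rot:
    - [0, 0, 0]
    - [0, 0, 0]
    - [0, 0, 0]
    - [0, -0.03, 0]
  claw: [75, 75, 75, 75]

```text
time: 32.38
tool_pos: [454.7, -64.8, 202.5]
tcp_rot: [-3.134, -0.013, 3.138]
contact_force: [-0.3, -0.2, 0.4]
grip_width: 75.1
```

```bash
cat > scan.py <<'E'
from look import *
tray()
p,r=pose()
for n in("top","side"):
    c=capture(n);P=cloud(c);h=cv2.cvtColor(c["frame"],cv2.COLOR_RGB2HSV)
    m=(h[...,0]>105)&(h[...,0]<125)&(h[...,1]>150)&(abs(P[...,0]-450)<120)&(abs(P[...,1]-320)<140)&(P[...,2]>30)&(P[...,2]<46)
    q=P[m]; a=cv2.minAreaRect(q[:,:2].astype(np.float32)); print("handle",n,len(q),np.round(a[0],1),np.round(a[1],1),round(a[2],2),q[:,2].mean().round(1))
    for k in("scanner_mid","scan_window","label"):
        print(k,n,[(np.round(atz(c,x["xy"],dict(scanner_mid=22,scan_window=27,label=75)[k])[0]),round(x["confidence"],2)) for x in mark_of(k,n)[:2]])
    if n=="top": cv2.imwrite("pics/v7.png",cv2.resize(c["frame"][100:300,90:440,::-1],(788,450),interpolation=2))
plan(([424,297,160],down(156)))
E
python3 scan.py
```

```text
tray top 438 [ 486.3 -352.9] [180.4 223.3] 2.55
tray side 753 [ 485.8 -354.6] [178.4 221.9] 3.06
handle top 503 [423.2 297.5] [126.   33.5] 65.84 39.4
scanner_mid top [(array([431., 300.,  22.]), 0.93)]
scan_window top [(array([472., 401.,  27.]), 0.85)]
label top [(array([600., 370.,  75.]), 0.86), (array([ 487., -339.,   75.]), 0.63)]
handle side 171 [420.  282.5] [107.6  32.4] 65.52 37.7
scanner_mid side [(array([436., 300.,  22.]), 0.89)]
scan_window side []
label side [(array([602., 350.,  75.]), 0.67)]
at [454.4 -68.2 202.6] 75.0 [-0.  -0.8  0.3]
slide [0.1636, 1.8266, 0.1993] rot [0.0002, -0.0057, -0.3692]
```

View pics/v7.png

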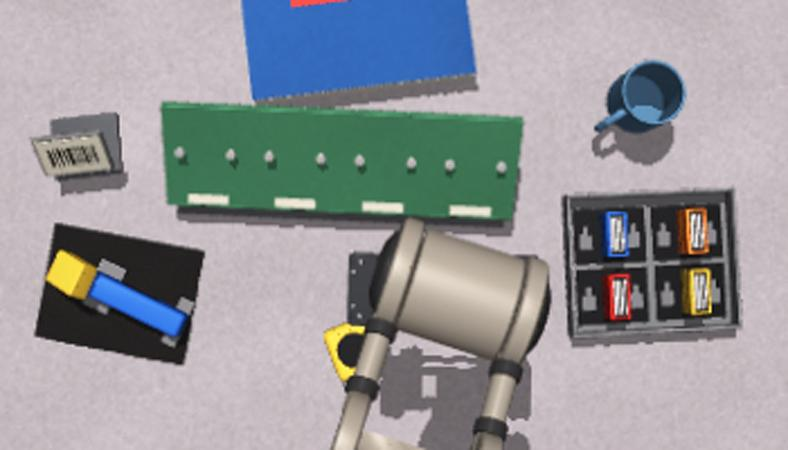

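The top view confirms all four cases are flat in the tray, around (655,265), and the panel is empty. The scanner is unmoved at (125,295) and the mug and tape are untouched. Next is the scanner.

Request:
servo_tool:
  slide:
    - [0.02, 0.3, 0]
    - [0.05, 0.6, 0]
    - [0.1, 0.9, 0]
    - [0.1, 1, 0]
    - [0.1, 1, 0]
  rot:
    - [0, -0.006, -0.05]
    - [0, -0.006, -0.1]
    - [0, -0.006, -0.15]
    - [0, -0.006, -0.2]
    - [0, -0.006, -0.25]
  claw: [75, 75, 75, 75, 75]

```text
time: 33.6
tool_pos: [435.5, 134.0, 201.2]
tcp_rot: [-3.139, 0.001, -2.355]
contact_force: [-0.6, -0.8, 0.3]
grip_width: 74.7
```

```bash
python3 - <<'E'
from look import *
g=np.array([424.5,297])-3*np.array([.407,.914])
plan(([*g,75],down(156)),([*g,10],down(156)))
E
```

```text
at [435.5 134.  201.2] 74.7 [-0.6 -0.8  0.3]
slide [-0.5236, 0.6113, 0.6296] rot [-0.001, 0.0, -0.1164]
slide [0.0, 0.0, 0.325] rot [0.0, 0.0, 0.0]
```

Request:
servo_tool:
  slide:
    - [-0.26, 0.3, 0.2]
    - [-0.4, 0.5, 0.4]
    - [-0.524, 0.611, 0.6]
    - [-0.524, 0.611, 0.63]
    - [-0.524, 0.611, 0.63]
  rot:
    - [0, 0, -0.05]
    - [0, 0, -0.116]
    - [0, 0, -0.116]
    - [0, 0, -0.116]
    - [0, 0, -0.116]
  claw: [75, 75, 75, 75, 75]

```text
time: 34.22
tool_pos: [424.4, 292.5, 74.0]
tcp_rot: [-3.14, -0.003, -1.998]
contact_force: [-0.4, -0.8, 0.7]
grip_width: 75.2
```

```bash
python3 - <<'E'
from look import *
g=np.array([424.5,297])-3*np.array([.407,.914])
plan(([*g,10],down(156)))
for n in("top","side"):
    c=capture(n);P=cloud(c);h=cv2.cvtColor(c["frame"],cv2.COLOR_RGB2HSV)
    x=proj(c,[430,310,30])[0].astype(int); k=c["frame"][max(0,x[1]-45):x[1]+45,max(0,x[0]-45):x[0]+45,::-1]
    cv2.imwrite(f"pics/{n}1.png",cv2.resize(k,(400,400),interpolation=2))
cv2.imwrite("pics/v8.png",np.hstack([cv2.imread("pics/top1.png"),cv2.imread("pics/side1.png")]))
E
```

```text
at [424.4 292.5  74. ] 75.2 [-0.4 -0.8  0.7]
slide [-0.0067, 0.0091, 0.3201] rot [-0.0006, -0.0009, -0.0027]
```

View pics/v8.png

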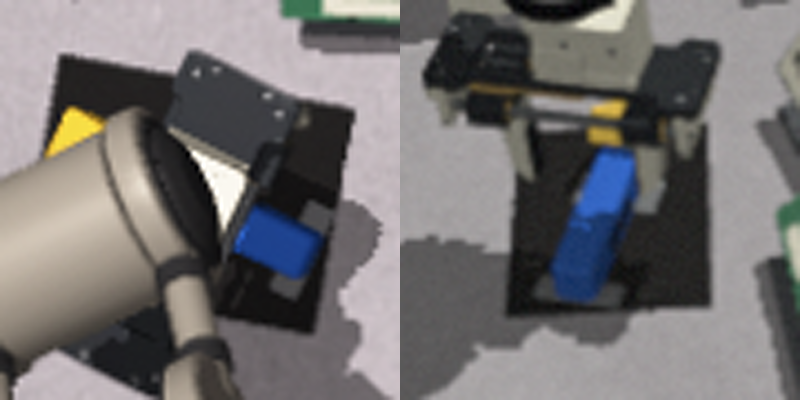

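The fingers straddle the handle, and both feet stay clear of the finger line: the tail foot is at (580,290) and the head foot at (650,195) in the right half. Descending and gripping.

Request:
servo_tool:
  slide:
    - [-0.007, 0.009, 0.12]
    - [-0.007, 0.009, 0.25]
    - [-0.007, 0.009, 0.32]
    - [-0.007, 0.009, 0.32]
  rot:
    - [0, 0, -0.003]
    - [0, 0, -0.003]
    - [0, 0, -0.003]
    - [0, 0, -0.003]
  claw: [75, 75, 75, 75]

```text
time: 34.83
tool_pos: [424.4, 294.0, 11.2]
tcp_rot: [-3.138, -0.001, -1.991]
contact_force: [-0.1, 0.3, 0.6]
grip_width: 75.0
```

Request:
servo_tool:
  slide:
    - [0, 0, 0]
    - [0, 0, 0]
    - [0, 0, 0]
    - [0, 0, 0]
    - [0, 0, 0]
  rot:
    - [0, 0, 0]
    - [0, 0, 0]
    - [0, 0, 0]
    - [0, 0, 0]
    - [0, 0, 0]
  claw: [50, 35, 25, 25, 25]

```text
time: 35.45
tool_pos: [423.8, 294.8, 11.1]
tcp_rot: [-3.139, -0.001, -1.989]
contact_force: [0.3, 0.1, 1.0]
grip_width: 31.8
```

```bash
python3 - <<'E'
from look import *
p,r=pose(); a=np.radians(7); d=np.array([.819*np.cos(a),.819*np.sin(a),-.574]); L=np.array([606.7,373.7,75])
mid=L-100*d-114*np.array([np.cos(a),np.sin(a),0])-[0,0,5]
# grasp: TCP relative to mid in scanner frame
s0=np.array([424.5,297,21.7]); off=R.from_euler("z",-66,degrees=True).apply(p-s0); print("off",off.round(1),"mid tgt",mid.round(1))
np.save("off.npy",off)
T=mid+R.from_euler("z",7,degrees=True).apply(off)
plan((p+[0,0,115],r),(T,down(97)))
E
```

```text
off [ -2.3  -0.3 -10.6] mid tgt [412.3 349.8 127.4]
at [423.8 294.8  11.1] 31.8 [0.3 0.1 1. ]
slide [0.0003, -0.0017, -0.575] rot [0.0, 0.0, 0.0]
slide [-0.2207, 0.1739, 0.0458] rot [-0.001, 0.0003, 0.3278]
```

Request:
servo_tool:
  slide:
    - [0, 0, -0.05]
    - [0, 0, -0.2]
    - [0, 0, -0.4]
    - [0, 0, -0.575]
    - [0, 0, -0.575]
  rot:
    - [0, 0, 0]
    - [0, 0, 0]
    - [0, 0, 0]
    - [0, 0, 0]
    - [0, 0, 0]
  claw: [25, 25, 25, 25, 25]

```text
time: 36.08
tool_pos: [425.2, 295.7, 128.8]
tcp_rot: [-3.134, 0.004, -1.989]
contact_force: [0.4, 0.0, -2.7]
grip_width: 31.6
```

Request:
servo_tool:
  slide:
    - [-0.05, 0.04, 0]
    - [-0.1, 0.08, 0.01]
    - [-0.15, 0.12, 0.02]
    - [-0.2, 0.15, 0.03]
    - [-0.22, 0.17, 0.04]
  rot:
    - [0, 0, 0.04]
    - [0, 0, 0.08]
    - [0, 0, 0.13]
    - [0, 0, 0.18]
    - [0, 0, 0.23]
  claw: [25, 25, 25, 25, 25]

```text
time: 36.7
tool_pos: [409.6, 348.9, 116.2]
tcp_rot: [-3.138, -0.001, -2.717]
contact_force: [0.7, 0.1, -0.3]
grip_width: 32.2
```

```bash
python3 - <<'E'
from look import *
a=np.radians(7)
mid=np.array([412.3,349.8,127.4]); off=np.load("off.npy")
plan((mid+R.from_euler("z",7,degrees=True).apply(off),down(97)))
E
```

```text
at [409.6 348.9 116.2] 32.2 [ 0.7  0.1 -0.3]
slide [-0.0026, 0.0004, -0.0028] rot [-0.001, -0.0001, 0.0963]
```

Request:
servo_tool:
  slide:
    - [-0.002, 0, -0.003]
    - [-0.002, 0, -0.003]
    - [-0.002, 0, -0.003]
    - [-0.002, 0, -0.003]
  rot:
    - [0, 0, 0.05]
    - [0, 0, 0.096]
    - [0, 0, 0.096]
    - [0, 0, 0.096]
  claw: [25, 25, 25, 25]

```text
time: 37.2
tool_pos: [410.5, 348.8, 117.7]
tcp_rot: [-3.139, 0.001, -3.011]
contact_force: [0.4, -0.9, -2.1]
grip_width: 31.4
```

```bash
cat > chk.py <<'E'
from look import *
off=np.load("off.npy"); p,r=pose(); print("at",p.round(1),r.as_euler("xyz").round(3),get_obs()["grip_width"],get_obs()["contact_force"].round(1))
S=r*R.from_euler("x",180,degrees=True)*R.from_euler("z",0) # scanner frame from tool: z up
yaw=np.degrees(np.arctan2(*r.as_matrix()[[1,0],1]))-90
Sr=R.from_euler("z",yaw,degrees=True); mid=p-Sr.apply(off); win=mid+Sr.apply([114,0,5]); d=Sr.apply([.819,0,-.574])
L=np.array([606.7,373.7,75]); print("pred mid",mid.round(1),"win",win.round(1),"yaw",yaw.round(2),"label in window frame",(R.from_matrix(np.c_[d,Sr.apply([0,1,0]),np.cross(d,Sr.apply([0,1,0]))]).inv().apply(L-win)).round(1))
ims=[]
for n in("top","side"):
    c=capture(n);f=c["frame"].copy();P=cloud(c);h=cv2.cvtColor(f,cv2.COLOR_RGB2HSV)
    for k,z in("scan_window",win[2]),("scanner_mid",mid[2]),("label",75):
        print(n,k,[(np.round(x["xy"],1),np.round(atz(c,x["xy"],z)[0],1),round(x["confidence"],2)) for x in mark_of(k,n)[:2]])
    m=(h[...,0]>18)&(h[...,0]<34)&(h[...,1]>120)&(abs(P[...,1]-370)<80)&(P[...,2]>80); q=P[m]
    if len(q): print("head pts",len(q),np.median(q,0).round(1),q.min(0).round(),q.max(0).round())
    m=(h[...,0]>105)&(h[...,0]<125)&(h[...,1]>150)&(abs(P[...,1]-360)<80)&(P[...,2]>100)&(P[...,2]<180);q=P[m]
    if len(q)>5: print("handle pts",len(q),np.median(q,0).round(1),q.min(0).round(),q.max(0).round())
    for X,col in((win,(255,0,255)),(L,(0,255,255)),(win+50*d,(255,0,255)),(mid,(255,255,255))):
        x=proj(c,X)[0]; cv2.circle(f,tuple(x.round().astype(int)),1,col,-1)
    x=proj(c,[540,365,110])[0].astype(int); k=f[max(0,x[1]-45):x[1]+45,max(0,x[0]-45):x[0]+45,::-1]
    ims.append(cv2.resize(k,(400,400),interpolation=2))
import sys; cv2.imwrite(f"pics/{sys.argv[1]}.png",np.hstack(ims))
E
python3 chk.py v9
```

```text
at [410.5 348.8 117.7] [-3.139e+00  1.000e-03 -3.011e+00] 31.408596558782747 [ 0.4 -0.9 -2.1]
pred mid [412.8 349.4 128.3] win [525.8 364.2 133.3] yaw 7.48 label in window frame [100.2  -1.2  -1. ]
top scan_window [(array([120.5, 192.5]), array([539.1, 360.4, 133.3]), 0.97)]
top scanner_mid [(array([125.4, 238. ]), array([419.2, 345.5, 128.3]), 0.65), (array([245.2, 251.9]), array([389.4,  28.3, 128.3]), 0.36)]
top label [(array([123. , 169.8]), array([604.9, 371.9,  75. ]), 0.65), (array([395.7, 201.5]), array([ 526.6, -384.8,   75. ]), 0.2)]
head pts 392 [502.8 357.9 164.2] [384. 298. 139.] [532. 384. 207.]
handle pts 208 [454.9 345.4 145.3] [352. 326. 111.] [483. 371. 153.]
side scan_window [(array([220.1, 104.1]), array([530.5, 362.3, 133.3]), 0.64)]
side scanner_mid [(array([184.9, 111.7]), array([415.8, 357.8, 128.3]), 0.78)]
side label [(array([243. , 112.6]), array([606.4, 373.3,  75. ]), 0.71)]
head pts 229 [501.1 343.2 161.7] [377. 333. 134.] [531. 381. 207.]
handle pts 187 [377.2 335.4 138.3] [354. 321. 117.] [484. 364. 150.]
```

View pics/v9.png

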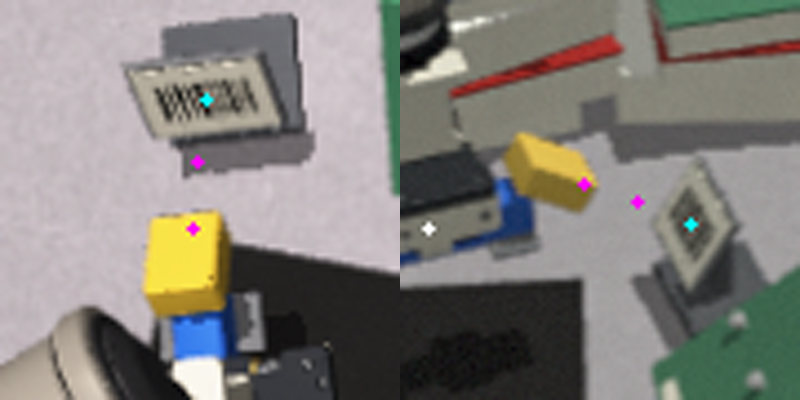

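The window marker sits on the head's front face and its axis runs onto the barcode middle in both views: top (193,229)→(207,100), side (585,184)→(690,225). The measured handle top of 145 mm against a predicted 146 mm means it is level. Holding.

Request:
servo_tool:
  slide:
    - [0, 0, 0]
    - [0, 0, 0]
    - [0, 0, 0]
    - [0, 0, 0]
    - [0, 0, 0]
  rot:
    - [0, 0, 0]
    - [0, 0, 0]
    - [0, 0, 0]
    - [0, 0, 0]
    - [0, 0, 0]
  claw: [25, 25, 25, 25, 25]

```text
time: 38.22
tool_pos: [410.9, 349.1, 118.4]
tcp_rot: [-3.139, 0.003, -3.014]
contact_force: [0.7, 0.7, -1.7]
grip_width: 32.0
```

Request:
servo_tool:
  slide:
    - [0, 0, 0]
    - [0, 0, 0]
    - [0, 0, 0]
    - [0, 0, 0]
    - [0, 0, 0]
  rot:
    - [0, 0, 0]
    - [0, 0, 0]
    - [0, 0, 0]
    - [0, 0, 0]
    - [0, 0, 0]
  claw: [25, 25, 25, 25, 25]

```text
time: 38.85
tool_pos: [410.9, 349.1, 118.4]
tcp_rot: [-3.139, 0.003, -3.014]
contact_force: [-0.2, 0.7, -1.5]
grip_width: 31.9
```

Request:
servo_tool:
  slide:
    - [0, 0, 0]
    - [0, 0, 0]
    - [0, 0, 0]
    - [0, 0, 0]
    - [0, 0, 0]
  rot:
    - [0, 0, 0]
    - [0, 0, 0]
    - [0, 0, 0]
    - [0, 0, 0]
    - [0, 0, 0]
  claw: [25, 25, 25, 25, 25]

```text
time: 39.48
tool_pos: [410.9, 349.1, 118.4]
tcp_rot: [-3.14, 0.003, -3.014]
contact_force: [-0.0, 0.5, -2.3]
grip_width: 31.5
```

Request:
servo_tool:
  slide:
    - [0, 0, 0]
    - [0, 0, 0]
    - [0, 0, 0]
    - [0, 0, 0]
    - [0, 0, 0]
  rot:
    - [0, 0, 0]
    - [0, 0, 0]
    - [0, 0, 0]
    - [0, 0, 0]
    - [0, 0, 0]
  claw: [25, 25, 25, 25, 25]

```text
time: 40.1
tool_pos: [410.9, 349.1, 118.4]
tcp_rot: [-3.139, 0.003, -3.014]
contact_force: [-0.4, 1.0, -1.5]
grip_width: 31.5
```

```bash
python3 chk.py v10; python3 - <<'E'
from look import *
c=capture("top");P=cloud(c);h=cv2.cvtColor(c["frame"],cv2.COLOR_RGB2HSV)
m=(h[...,0]>105)&(h[...,0]<125)&(h[...,1]>150)&(abs(P[...,1]-360)<60)&(P[...,2]>135)&(P[...,2]<160);q=P[m]
print(len(q),"pitch fit",np.polyfit(q[:,0],q[:,2],1).round(3),"yaw/y",np.polyfit(q[:,0],q[:,1],1).round(3),q.min(0),q.max(0))
tray()
c=capture("top"); x=mark_of("mat","top"); print([atz(c,k["xy"],0).round() for k in x])
# place: scanner mid at mat centre-ish, yaw 66
off=np.load("off.npy")
T=lambda z: np.array([428,306,z+21.7])+R.from_euler("z",66,degrees=True).apply(off)
plan((T(100),down(156)),(T(3),down(156)))
E
```

```text
at [410.9 349.1 118.4] [-3.139e+00  3.000e-03 -3.014e+00] 31.455270906678884 [-0.4  1.  -1.5]
pred mid [413.1 349.7 129. ] win [526.2 364.2 134. ] yaw 7.33 label in window frame [100.3  -0.9  -1.8]
top scan_window [(array([120.2, 195. ]), array([532.5, 360.8, 134. ]), 0.96)]
top scanner_mid [(array([123.6, 240.7]), array([412. , 350.1, 129. ]), 0.72)]
top label [(array([122.1, 172.8]), array([596.5, 374.2,  75. ]), 0.92), (array([377.7, 213.5]), array([ 493.1, -333.6,   75. ]), 0.56)]
head pts 395 [502.7 357.  164.8] [384. 297. 139.] [532. 385. 206.]
handle pts 205 [456.1 346.2 145.8] [354. 326. 122.] [480. 370. 154.]
side scan_window [(array([216.9, 109. ]), array([516.1, 339.5, 134. ]), 0.63)]
side scanner_mid [(array([185.4, 113.1]), array([416.5, 349.6, 129. ]), 0.83)]
side label [(array([243. , 114.7]), array([604.1, 362.6,  75. ]), 0.79)]
head pts 230 [501.  343.3 161.7] [377. 331. 131.] [531. 377. 206.]
handle pts 188 [377.8 335.1 137.7] [354. 322. 117.] [484. 361. 150.]
185 pitch fit [8.00000e-03 1.42623e+02] yaw/y [1.32000e-01 2.91491e+02] [354.40881394 326.70720264 135.81205758] [477.45128987 370.67410951 153.82432355]
tray top 469 [ 486.9 -352.2] [181.1 221.5] 2.99
tray side 739 [ 485.8 -355. ] [178.4 222.1] 3.11
[array([[436., 338.,   0.]])]
at [410.9 349.1 118.4] 32.0 [-0.5 -0.3 -2.3]
slide [-0.0526, -0.235, 0.0374] rot [-0.001, 0.0004, -0.326]
slide [0.0, 0.0, 0.485] rot [0.0, 0.0, 0.0]
```

View pics/v10.png

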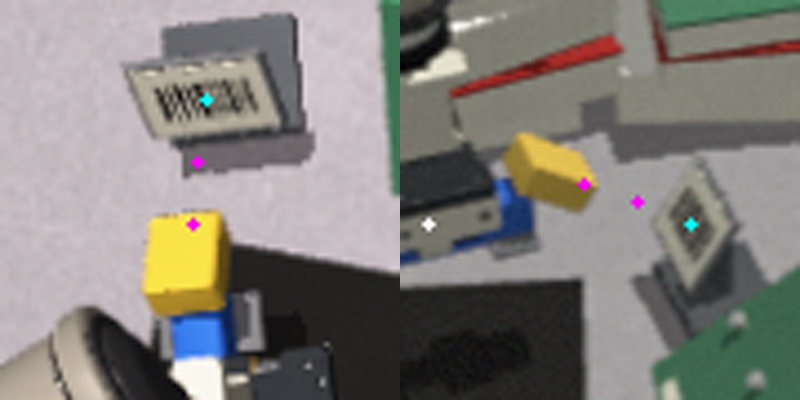

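The scanner held steady for 2.9 s with the aim unchanged in the second picture: level to 0.008 rad, predicted offset under 2 mm. Returning it to the mat.

Request:
servo_tool:
  slide:
    - [-0.01, -0.05, 0]
    - [-0.02, -0.1, 0]
    - [-0.03, -0.15, 0]
    - [-0.04, -0.2, 0.02]
    - [-0.053, -0.235, 0.037]
  rot:
    - [0, 0, -0.045]
    - [0, 0, -0.09]
    - [0, 0, -0.14]
    - [0, 0, -0.19]
    - [0, 0, -0.24]
  claw: [25, 25, 25, 25, 25]

```text
time: 41.48
tool_pos: [427.6, 303.4, 111.1]
tcp_rot: [-3.138, 0.0, -2.255]
contact_force: [-0.2, 0.7, -1.7]
grip_width: 31.5
```

Request:
servo_tool:
  slide:
    - [0, 0, 0]
    - [0, 0, 0]
    - [0, 0, 0]
    - [0, 0, 0]
  rot:
    - [0, 0, -0.045]
    - [0, 0, -0.086]
    - [0, 0, -0.086]
    - [0, 0, -0.086]
  claw: [25, 25, 25, 25]

```text
time: 41.98
tool_pos: [427.4, 303.8, 111.2]
tcp_rot: [-3.138, -0.0, -1.992]
contact_force: [-0.0, 0.1, -2.2]
grip_width: 31.7
```

```bash
python3 - <<'E'
from look import *
off=np.load("off.npy")
T=lambda z: np.array([428,306,z+21.7])+R.from_euler("z",66,degrees=True).apply(off)
plan((T(15),down(156)),(T(0.5),down(156)))
E
```

```text
at [427.4 303.8 111.2] 31.7 [-0.   0.1 -2.2]
slide [0.0001, 0.0018, 0.4255] rot [-0.0011, -0.0001, -0.0007]
slide [0.0, 0.0, 0.0725] rot [0.0, 0.0, 0.0]
```

Request:
servo_tool:
  slide:
    - [0, 0, 0.15]
    - [0, 0, 0.3]
    - [0, 0, 0.425]
    - [0, 0, 0.425]
  rot:
    - [0, 0, 0]
    - [0, 0, 0]
    - [0, 0, 0]
    - [0, 0, 0]
  claw: [25, 25, 25, 25]

```text
time: 42.48
tool_pos: [426.5, 303.1, 24.7]
tcp_rot: [-3.141, -0.004, -1.991]
contact_force: [0.7, 0.1, -2.3]
grip_width: 32.0
```

Request:
servo_tool:
  slide:
    - [0, 0, 0.03]
    - [0, 0, 0.055]
    - [0, 0, 0.07]
    - [0, 0, 0.074]
    - [0, 0, 0.074]
  rot:
    - [0, 0, 0]
    - [0, 0, 0]
    - [0, 0, 0]
    - [0, 0, 0]
    - [0, 0, 0]
  claw: [25, 25, 25, 25, 25]

```text
time: 43.1
tool_pos: [427.8, 303.7, 11.5]
tcp_rot: [-3.138, -0.0, -1.99]
contact_force: [-0.2, 0.3, -2.3]
grip_width: 31.9
```

Request:
servo_tool:
  slide:
    - [0, 0, 0.004]
    - [0, 0, 0.007]
    - [0, 0, 0.007]
  rot:
    - [0, 0, 0]
    - [0, 0, 0]
    - [0, 0, 0]
  claw: [25, 25, 25]

```text
time: 43.48
tool_pos: [428.0, 303.8, 11.0]
tcp_rot: [-3.138, 0.0, -1.99]
contact_force: [-2.3, -2.0, 8.7]
grip_width: 31.7
```

Request:
servo_tool:
  slide:
    - [0, 0, 0]
    - [0, 0, 0]
    - [0, 0, 0]
    - [0, 0, 0]
  rot:
    - [0, 0, 0]
    - [0, 0, 0]
    - [0, 0, 0]
    - [0, 0, 0]
  claw: [40, 60, 70, 70]

```text
time: 43.98
tool_pos: [427.7, 303.6, 9.9]
tcp_rot: [-3.138, -0.001, -1.99]
contact_force: [-0.2, -0.1, -0.1]
grip_width: 65.3
```

Request:
servo_tool:
  slide:
    - [0, 0, -0.15]
    - [0, 0, -0.4]
    - [0, 0, -0.7]
    - [0, 0, -0.95]
    - [0, -0.2, -0.95]
  rot:
    - [0, 0, 0]
    - [0, 0, 0]
    - [0, 0, 0]
    - [0, 0, 0]
    - [0, 0, 0]
  claw: [70, 70, 70, 70, 70]

```text
time: 44.6
tool_pos: [464.6, 289.5, 205.1]
tcp_rot: [-3.133, 0.006, -1.986]
contact_force: [0.0, -0.5, -0.2]
grip_width: 69.8
```

Request:
servo_tool:
  slide:
    - [0.2, -0.2, 0]
    - [0.5, -0.4, 0]
    - [0.7, -0.6, 0]
    - [0.7, -0.6, 0]
  rot:
    - [0, 0, 0]
    - [0, 0, 0]
    - [0, 0, 0]
    - [0, 0, 0]
  claw: [70, 70, 70, 70]

```text
time: 45.1
tool_pos: [517.5, 107.3, 200.4]
tcp_rot: [-3.138, -0.001, -1.995]
contact_force: [-0.3, -0.4, -0.7]
grip_width: 69.8
```

```bash
python3 scan.py; python3 - <<'E'
from look import *
c=capture("top");P=cloud(c);h=cv2.cvtColor(c["frame"],cv2.COLOR_RGB2HSV)
m=(h[...,0]>105)&(h[...,0]<125)&(h[...,1]>150)&(abs(P[...,1]-310)<100)&(abs(P[...,0]-430)<80)&(P[...,2]>30)&(P[...,2]<50);q=P[m]
print(len(q),"tilt fit",np.linalg.lstsq(np.c_[q[:,:2],np.ones(len(q))],q[:,2],rcond=None)[0].round(3))
E
```

```text
tray top 531 [ 487.2 -352.6] [182.  223.6] 2.61
tray side 709 [ 486.1 -355.1] [178.8 220.6] 3.07
handle top 345 [425.5 261.5] [124.7  31.6] 64.58 39.4
scanner_mid top [(array([423., 252.,  22.]), 0.88), (array([ 454., -408.,   22.]), 0.57)]
scan_window top [(array([481., 358.,  27.]), 0.57)]
label top [(array([602., 377.,  75.]), 0.96)]
handle side 319 [428.6 259.5] [136.4  34. ] 65.14 37.5
scanner_mid side [(array([432., 272.,  22.]), 0.8), (array([ 529., -299.,   22.]), 0.53)]
scan_window side []
label side [(array([609., 375.,  75.]), 0.43)]
at [516.3 111.5 200.6] 69.8 [-0.1 -0.9 -0.3]
slide [-0.6604, 0.7988, 0.1999] rot [-0.0011, -0.0002, 0.0003]
322 tilt fit [-2.4000e-02  2.0000e-02  4.4813e+01]
```

View pics/v7.png

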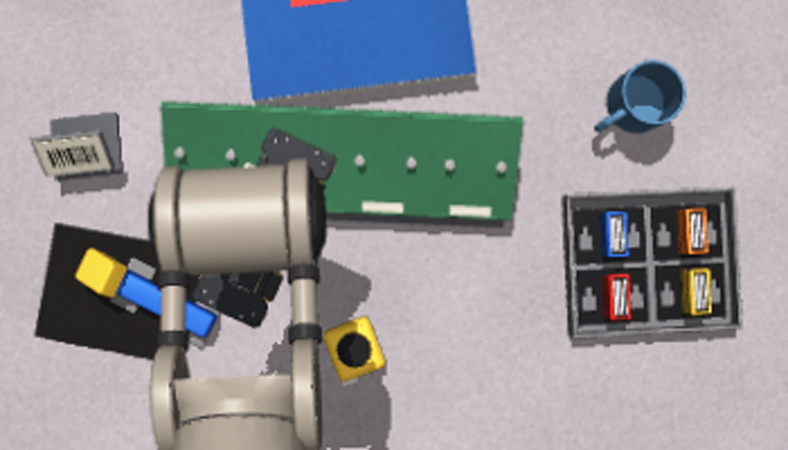

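The scanner has shifted about 45 mm along −y from where I set it down: it is now at (150,290) in the crop and its tail foot overhangs the mat edge. Either the announced knock moved it or the gripper dragged it as it lifted. It is probably still within limits, but with little margin, so I will re-grip it and put it back near the mat centre. The tray and the bystanders have not moved.

```bash
python3 - <<'E'
from look import *
g=np.array([427.5,260])-2.3*np.array([.42,.907])
plan(([*g,75],down(155.2)),([*g,11],down(155.2)))
E
```

```text
at [516.4 111.4 200.6] 70.1 [-0.   0.1 -0.3]
slide [-0.4875, 0.7101, 0.6253] rot [-0.0011, -0.0001, 0.0047]
slide [0.0, 0.0, 0.32] rot [0.0, 0.0, 0.0]
```

Request:
servo_tool:
  slide:
    - [-0.2, 0.25, 0]
    - [-0.4, 0.5, 0.1]
    - [-0.487, 0.71, 0.35]
    - [-0.487, 0.71, 0.625]
    - [-0.487, 0.71, 0.625]
  rot:
    - [0, 0, 0.005]
    - [0, 0, 0.005]
    - [0, 0, 0.005]
    - [0, 0, 0.005]
    - [0, 0, 0.005]
  claw: [75, 75, 75, 75, 75]

```text
time: 46.38
tool_pos: [423.3, 256.9, 71.9]
tcp_rot: [3.139, -0.007, -2.004]
contact_force: [1.0, 0.4, 0.2]
grip_width: 74.9
```

```bash
python3 - <<'E'
from look import *
c=capture("side");P=cloud(c);h=cv2.cvtColor(c["frame"],cv2.COLOR_RGB2HSV)
m=(h[...,0]>105)&(h[...,0]<125)&(h[...,1]>150)&(abs(P[...,1]-280)<120)&(abs(P[...,0]-440)<90)&(P[...,2]>30)&(P[...,2]<50);q=P[m]
print(len(q),cv2.minAreaRect(q[:,:2].astype(np.float32)))
g=np.array([427.5,260])-2.3*np.array([.42,.907])
plan(([*g,11],down(155.2)))
E
```

```text
295 ((426.0276794433594, 257.22613525390625), (131.82028198242188, 33.128028869628906), 65.22053527832031)
at [425.9 257.3  74.5] 75.0 [-0.4 -0.2  1.7]
slide [-0.005, -0.001, 0.3177] rot [-0.0003, -0.001, -0.0003]
```

Request:
servo_tool:
  slide:
    - [-0.005, 0, 0.12]
    - [-0.005, 0, 0.25]
    - [-0.005, 0, 0.317]
    - [-0.005, 0, 0.317]
  rot:
    - [0, 0, 0]
    - [0, 0, 0]
    - [0, 0, 0]
    - [0, 0, 0]
  claw: [75, 75, 75, 75]

```text
time: 46.92
tool_pos: [428.3, 258.2, 12.5]
tcp_rot: [-3.138, 0.0, -2.006]
contact_force: [0.9, -0.6, -0.0]
grip_width: 75.2
```

Request:
servo_tool:
  slide:
    - [0, 0, 0]
    - [0, 0, 0]
    - [0, 0, 0]
    - [0, 0, 0]
    - [0, 0, 0]
  rot:
    - [0, 0, 0]
    - [0, 0, 0]
    - [0, 0, 0]
    - [0, 0, 0]
    - [0, 0, 0]
  claw: [50, 35, 25, 25, 25]

```text
time: 47.55
tool_pos: [426.9, 258.3, 11.7]
tcp_rot: [-3.139, -0.001, -2.005]
contact_force: [-1.7, -0.2, 1.9]
grip_width: 31.8
```

Request:
servo_tool:
  slide:
    - [0, 0, -0.06]
    - [0, 0, -0.125]
    - [-0.12, 0.045, -0.125]
    - [-0.244, 0.091, -0.125]
    - [-0.244, 0.091, -0.125]
  rot:
    - [0, 0, 0]
    - [0, 0, 0]
    - [0, 0, 0]
    - [0, 0, 0]
    - [0, 0, 0]
  claw: [25, 25, 25, 25, 25]

```text
time: 48.18
tool_pos: [431.7, 311.8, 37.5]
tcp_rot: [-3.137, 0.001, -2.003]
contact_force: [-0.8, -0.1, -1.9]
grip_width: 32.0
```

Request:
servo_tool:
  slide:
    - [0, 0, 0.06]
    - [0, 0, 0.11]
    - [0, 0, 0.128]
    - [0, 0, 0.134]
    - [0, 0, 0.134]
  rot:
    - [0, 0, 0]
    - [0, 0, 0]
    - [0, 0, 0]
    - [0, 0, 0]
    - [0, 0, 0]
  claw: [25, 25, 25, 25, 25]

```text
time: 48.8
tool_pos: [430.6, 309.2, 11.6]
tcp_rot: [-3.139, -0.002, -2.005]
contact_force: [-7.2, -5.7, 23.0]
grip_width: 31.7
```

Request:
servo_tool:
  slide:
    - [0, 0, 0]
    - [0, 0, 0]
    - [0, 0, 0]
    - [0, 0, 0]
    - [0, 0, 0]
  rot:
    - [0, 0, 0]
    - [0, 0, 0]
    - [0, 0, 0]
    - [0, 0, 0]
    - [0, 0, 0]
  claw: [40, 55, 70, 75, 75]

```text
time: 49.42
tool_pos: [431.3, 310.2, 9.6]
tcp_rot: [-3.138, -0.001, -2.005]
contact_force: [0.1, 0.3, -0.4]
grip_width: 73.3
```

Request:
servo_tool:
  slide:
    - [0, 0, -0.1]
    - [0, 0, -0.3]
    - [0, 0, -0.6]
    - [0, 0, -0.85]
    - [0, 0, -0.85]
  rot:
    - [0, 0, 0]
    - [0, 0, 0]
    - [0, 0, 0]
    - [0, 0, 0]
    - [0, 0, 0]
  claw: [75, 75, 75, 75, 75]

```text
time: 50.05
tool_pos: [432.8, 311.7, 183.9]
tcp_rot: [-3.133, 0.006, -2.005]
contact_force: [-0.1, -0.1, -0.2]
grip_width: 74.9
```

Request:
servo_tool:
  slide:
    - [0.2, -0.2, 0]
    - [0.5, -0.4, 0]
    - [0.8, -0.6, 0]
    - [1, -0.7, 0]
    - [1, -0.7, 0]
  rot:
    - [0, 0, 0]
    - [0, 0, 0]
    - [0, 0, 0]
    - [0, 0, 0]
    - [0, 0, 0]
  claw: [75, 75, 75, 75, 75]

```text
time: 50.68
tool_pos: [473.3, 66.5, 179.1]
tcp_rot: [-3.14, -0.002, -2.011]
contact_force: [-0.3, 0.2, 0.0]
grip_width: 74.8
```

```bash
sed -i 's/v7.png/v12.png/' scan.py; python3 scan.py
```

```text
tray top 534 [ 486.8 -352.7] [181.9 222.9] 2.84
tray side 790 [ 486.  -354.7] [179.  222.5] 3.17
handle top 510 [431.1 310.5] [126.   33.5] 65.6 39.1
scanner_mid top [(array([432., 314.,  22.]), 0.73)]
scan_window top [(array([483., 416.,  27.]), 0.66)]
label top [(array([602., 367.,  75.]), 0.64), (array([438., 299.,  75.]), 0.49)]
handle side 65 [407.6 263.3] [26.6 37.2] 2.13 37.5
scanner_mid side [(array([433., 320.,  22.]), 0.56)]
scan_window side []
label side [(array([598., 365.,  75.]), 0.79), (array([433., 263.,  75.]), 0.48)]
at [473.6  70.7 180.3] 75.1 [0.2 0.3 0.1]
slide [-0.9228, 0.7006, 0.0988] rot [-0.0011, -0.0001, -0.0047]
```

View pics/v12.png

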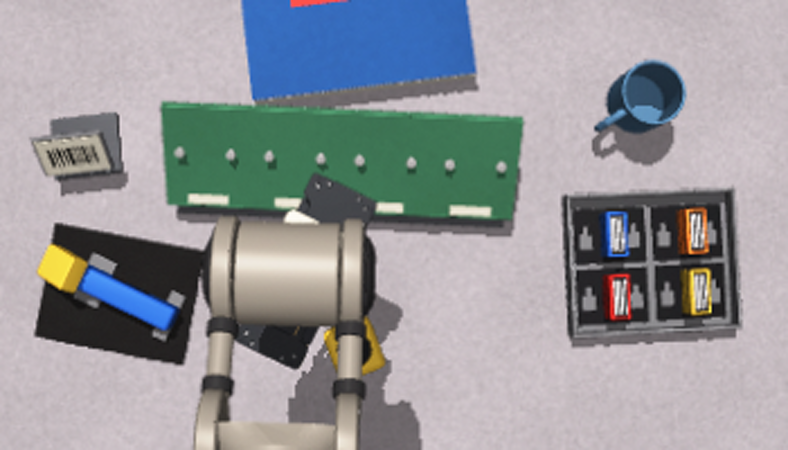

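The scanner lies on the mat at (120,290) with both feet on it. All four cases are in the tray, the mug, tape and catalogue are in place, and the arm is clear with no contact force.

```bash
python3 -c "
from plant import *
print(close_job())"
```

```text
the job is handed in; nothing more can be done
None
```

The order is made up and handed in at about 51 s of the 210 s limit. No verdict was reported.

- **Cases:** I slid the blue, orange, red and yellow cases up their studs, lifted them off and laid them flat in the tray, two by two. The last top picture shows all four in place and the tray unmoved.
- **Scan:** I held the scanner still for about 2.9 s. From the arm pose, the window was 100 mm from the label and aimed within about 2 mm of its middle. The camera showed the handle level to about 0.01 rad and turned to within about a degree of the label.
- **Scanner return:** After I first set it down, the next picture showed the scanner about 45 mm from where I had left it, with its tail overhanging the mat. Either the announced knock moved it or the gripper dragged it while lifting. I picked it up again and put it down about 20 mm from the mat's centre. I only measured its level after the first set-down; the last picture shows it sitting on the mat.
- **Bystanders:** The mug, tape measure and catalogue are where they started, as far as the last top picture shows. It shows the near part of the catalogue, and the arm partly hides the tape. The arm ended clear with no contact force.

**Checks that disagreed:** The two cameras differed by 4–5 mm on the panel. The top camera agreed better with the side forces felt when gripping, so I leaned towards it. The last side-camera fit of the scanner handle was blocked by the arm, so I set it aside. The network's window and label marks also scattered by 1–2 cm, and more in one side-camera reading, so I used the depth fits instead.

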